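# Load a point blade into the fishplate drilling jig

### The job

Set the point blade up for drilling its fishplate holes: swing the clamp lever of the drilling jig fully back, slide the blade, standing on its foot and square heel end first, into the jig until you feel the heel come up against the end stop hidden inside, and then swing the lever over towards the mouth until the cam grips the rail firmly. Do not ram the stop, and leave the plain check rail, the jar, the spanner and the sleeper where they are.

Things in the scene. Friction and masses are not known exactly. Their poses are not given: they have to be found in the camera images.
- blade: Point blade: bare aluminium flat-bottom rail, 160 long, 25 high, 0.12 kg, standing on its foot at any yaw. Foot 25 wide x 5 thick, web 5 wide, head 12 wide, 16 to 25 above the underside. Origin: mid-length on the underside, on the centre line; z up, x along it. Square heel end at x = -80; from x = +30 to +80 planed on the +y side to a thin tip. Grip the head across y, x = -80 to +30.
- blade_heel (a point): Centre of the blade's square heel end face, 12.5 above its underside; same axes as the blade.
- jig: Steel drilling jig screwed to the bench. Origin: under its base, on the mouth's plane and centre line; x points into the channel, z up. In front of the mouth an open ledge, 8 thick, 64 wide, x = -100 to 0, carries the rail. Behind it base plate 100 wide to x = 95 and block 70 wide, x = 0 to 95, top 42.5 above the bench; two clamp ears at x = 18 to 42, 33 wide over both, reach 64.5.
- jig_mouth (a point): Middle of the mouth of the covered channel, on its floor, 8 above the bench, level with the ledge; axes as the jig. Channel 27 wide, 26.5 high: the rail has 1 mm each side. Lead-in cheeks and an upper lip flare out in front of it, over the last 7 mm: to 38 wide and 30 high.
- stop: Adjustable end stop: a screw through the jig's rear wall on the centre line, 22 above the bench. Origin: outer face of its knurled head, behind the jig; x as the jig's. Its inner end is hidden in the channel, 48 to 64 inside the mouth according to its setting, and does not give.
- clamp_lever (a joint): Angle of the clamp lever. 0: leaning 0.875 rad back from upright, away from the mouth, fully open, cam about 4 mm clear of the rail. 1.75 (its end): leaning 0.875 rad towards the mouth. Beyond about 1.3 the cam presses on a rail in the channel or, if there is none, bars its way. Friction, about 2 N at the ball, keeps it where it is left; clamping firmly takes 5 to 10 N there.
- clamp: Cam clamp lever on top of the jig. Origin: its pivot, on the centre line 30 behind the mouth, 46.3 above the bench; it swings in the channel's upright plane, about the jig's y. Steel bar 9 thick.
- clamp_ball (a point): Centre of the black ball, 22 across, at the lever's end, 70 from the pivot.
- check_rail: Plain piece of the same rail, 120 long, square at both ends: a bystander. Origin mid-length on its underside, x along it.
- jar: Amber stain jar with a white lid, 58 across, 105 high: a bystander. Origin under its centre.
- spanner: Spanner, 160 long, lying flat: a bystander. Origin near mid-length, x along it.
- sleeper: Dark wooden sleeper 200 x 26 x 20: a bystander. Origin under its centre, x along it.
Not all that is in view belongs to the job. There is more than one size of the jig; the one meant has the size given above.

How it is judged (in metres and radians):
On the way, in this order (a step that is already met when the one before it is completed fails the run):
1. the clamp lever is swung back, clear of the channel (value of joint clamp_lever below 0.4 rad), for 0.2 s.
2. with the clamp still open, the blade's heel is home against the hidden stop (x of blade_heel in the frame of stop above -0.077 m and value of joint clamp_lever below 0.6 rad and y of blade_heel in the frame of stop between -0.004 and 0.004 m), for 0.3 s.
At the end, for the whole second after the job is handed in: The blade lies in the channel on its foot (within 0.06 rad of upright and of the channel's line), heel within 2 mm of the stop, at rest, with the lever beyond 1.35 rad and the cam pressing on it with more than 3 N (x of blade_heel in the frame of stop above -0.077 m and y of blade_heel in the frame of stop between -0.004 and 0.004 m and angle between the x axis of blade and the x axis of jig, either way round below 0.06 rad and angle between blade's own z axis and vertical below 0.06 rad and value of joint clamp_lever above 1.35 rad and contact force between clamp and blade above 3 N and linear speed of blade below 0.01 m/s); the robot touches nothing.
It fails at once if the stop is rammed (more than 40 N) (contact force between blade and stop above 40 N).
It fails at once if the check rail is moved more than 20 mm (distance of check_rail from where it was at the start of the episode above 0.02 m).
It fails at once if the spanner is moved more than 20 mm (distance of spanner from where it was at the start of the episode above 0.02 m).
It fails at once if the sleeper is moved more than 20 mm (distance of sleeper from where it was at the start of the episode above 0.02 m).
It fails at once if the jar is moved more than 20 mm or tipped (distance of jar from where it was at the start of the episode above 0.02 m or angle between jar's own z axis and vertical above 0.3 rad).
It also fails if it takes over 72 s, if anything falls off the work surface, if the arm or the gripper's body presses on something with over 40 N, if the wrist force passes 120 N, or if a joint passes its speed limit or range.

### The arm

A 6-joint arm with a two-finger parallel gripper is mounted at the origin on the work surface. World frame = base frame: x ahead of the robot, y to its left, z up, the work surface at z = 0. Lengths are in mm, angles in rad, forces in N, time in s.
With the tool pointing down it reaches from about 350 to 875 mm from the base axis. Payload 4.2 kg.
Tool frame: the origin (TCP) lies midway between the tips of the shut fingers; the grasp point (between the pads) lies 19 mm behind it; z points along the fingers, x is the direction in which the jaws open and shut, and the axes are right-handed (so a half turn about z gives the same grasp; the last joint's range is limited). The gripper opens to 87 mm and grips with 3 to 60 N. Pads are 19 mm wide; open, the fingers measure 117 mm over their backs; the gripper's body (75 mm by 190 mm) begins 51 mm behind the grasp point.
Start: joints at [1.514, 0.385, 0.008, 0, -1.194, -0.259], TCP at [194.078, 594.081, 186.15] pointing down, gripper open.
Joint ranges: [-3.14, 3.14], [-1.21, 2.06], [-1.07, 1.41], [-3.16, 2.05], [-2.99, -0.16], [-3.1, 3.1]. Speed limits (rad/s): [2.79, 2.79, 3.14, 3.14, 3.14, 3.14].

### API

Orientations are given as a unit quaternion [x, y, z, w].
In Python, from station import ctrl gives the robot as it stands.
- The arm moves only by the shell command python3 -m creep 'ROWS' [OPENING] [FORCE]. ROWS is JSON, one flat list of numbers, 4 for each row, row after row: the shift along the tool's x, y, z as a fraction of full scale, then the turn about the tool's z as a fraction of full scale. In form: [dx, dy, dz, yaw, dx, dy, dz, yaw, ...]. A call has 1 to 5 rows; each row is the pose to reach, as a shift and turn from the pose commanded when the call began, along the tool's axes at that moment; what a row does not reach only later rows make up. Full scale, the value 1, is 0.3 m for a shift and 45 degrees for a turn. A row lasts 1/12 s, in which the tool goes at most 41.7 mm and 7.16 degrees, less where a joint would pass 70% of its speed; a pose out of reach is approached as far as the arm can. A call with a number of a shift or a turn outside -1 to 1 is refused whole. A call with a gripper value outside its range is refused whole. OPENING is the opening, from -1 (shut) to 1 (fully open), set as the call begins (- or left out, the last holds). The fingers move at their own pace and stop on an object; FORCE is the grip in N (left out, the last holds). Time passes only in rows, so rows that repeat a pose let the fingers close. It gives the time, the measured TCP pose, the force and the opening at its end, in the units of the state.
- ctrl.get_obs(): the state, without advancing time (a new reading comes with each control period).
- ctrl.snapshot(name): name is "scene" or "top"; returns a dict with "color" (420x560x3 uint8, red, green, blue), "camera_matrix" (3x3 intrinsics, pixels), "k1" (the pictures are not rectified: a ray, as slopes to the right and down, at radius r is drawn at 1 + k1 r^2 times it, then the intrinsics apply), "extrinsics" (4x4, takes a point from world to camera coordinates). Camera axes: x right, y up, looking along -z (the intrinsics and any distortion apply to the point x, -y, -z); pixel columns grow to the right and rows downward; lengths in mm; the calibration is good to about 2 mm. A picture is of the moment at which its call begins. There is no depth.
- ctrl.job_done(): hands the job in, once; it reports no verdict.
The state is a dict: "clock": time; "joints": joint angles; "joint_vel": joint speeds; "joint_efforts": joint torques, N m; "tool_pos": TCP position; "orientation": TCP orientation; "force": force on the tool from outside, world axes, zero at the start; "torque": the same for the moment, N m; "gripper_width": finger opening in mm.
Only numpy, scipy, OpenCV 4.12 (cv2) and the standard library are available. Lean on these libraries where they do the work, as an engineer would, in place of code of your own. Each camera call takes 0.05 s, during which the arm holds its last target.

## Working session

There is one attempt and no reset: what is moved stays moved. The work goes in short steps, Python scripts to look and compute and a shell command to move; the robot and the scene stay as the last step left them, time stands still between calls to the robot, and variables do not carry over. Pictures are saved under pics/ and viewed, and the job is handed in when it is done.

```bash
ls; mkdir -p pics; python3 - <<'E'
from station import ctrl
import cv2,json
o=ctrl.get_obs();print(o)
for n in("scene","top"):
    s=ctrl.snapshot(n);cv2.imwrite(f"pics/{n}0.png",cv2.cvtColor(s["color"],cv2.COLOR_RGB2BGR))
    print(n,s["camera_matrix"],s["k1"],s["extrinsics"])
E
```

```text
pics
{'clock': 0.0, 'joints': array([ 1.51361477e+00,  3.85553335e-01,  6.62496429e-03, -4.98975235e-04,
       -1.19402500e+00, -2.58625288e-01]), 'joint_vel': array([-4.15468037e-04,  1.31611939e-03,  9.03974262e-04,  1.94902510e-03,
        6.75737571e-05, -1.77292966e-03]), 'joint_efforts': array([-2.13512803e-04, -3.90663099e+01,  1.87399989e+01,  4.21966910e+00,
        1.09312581e-02, -1.93677215e-04]), 'tool_pos': array([193.87322502, 593.44215316, 185.06132165]), 'orientation': array([-5.87043727e-01,  8.09554474e-01, -6.88796862e-04, -8.61707648e-04]), 'force': array([-0.89478287, -0.48724907,  0.34529832]), 'torque': array([-0.03136792,  0.01997196, -0.0076994 ]), 'gripper_width': 86.96876214603472}
scene [[462.00742208   0.         279.8420269 ]
 [  0.         462.00742208 210.65568701]
 [  0.           0.           1.        ]] -0.041675599637367444 [[ 8.89538453e-01  4.56762937e-01  9.43190217e-03 -4.57680322e+02]
 [-3.31501863e-01  6.31113358e-01  7.01286278e-01  6.60398725e+01]
 [ 3.14368981e-01 -6.26947804e-01  7.12817364e-01 -1.25345349e+03]
 [ 0.00000000e+00  0.00000000e+00  0.00000000e+00  1.00000000e+00]]
top [[498.16343244   0.         271.10776089]
 [  0.         498.16343244 216.68528212]
 [  0.           0.           1.        ]] -0.12379498911542228 [[-3.07631348e-02 -9.99426743e-01 -1.41356186e-02  7.39977846e+01]
 [ 9.95047211e-01 -3.19596163e-02  9.41256146e-02 -4.83491112e+02]
 [-9.45234253e-02 -1.11700089e-02  9.95459971e-01 -1.28447733e+03]
 [ 0.00000000e+00  0.00000000e+00  0.00000000e+00  1.00000000e+00]]
```

View pics/scene0.png

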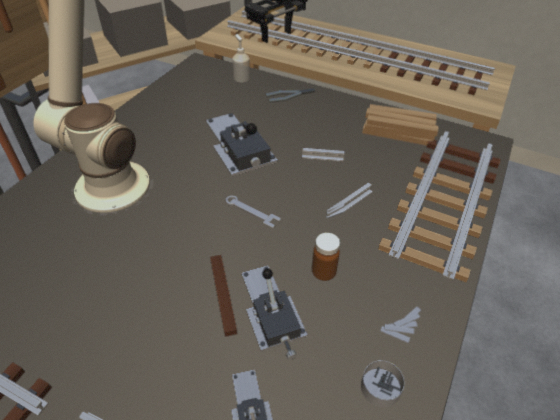

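View pics/top0.png

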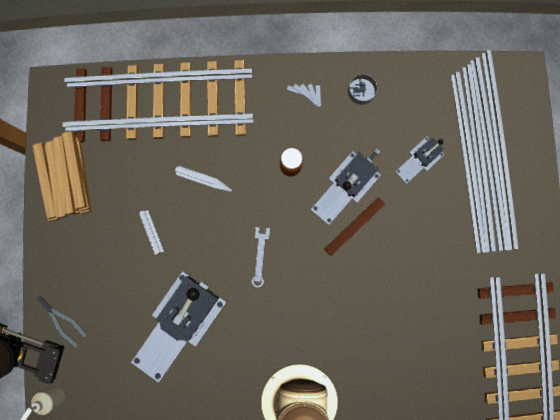

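```bash
cat > h.py <<'E'
from station import ctrl
import numpy as np, cv2
from scipy.spatial.transform import Rotation as R
from scipy.optimize import least_squares
def snap(n,fn=None):
    s=ctrl.snapshot(n)
    if fn: cv2.imwrite(fn,cv2.cvtColor(s["color"],cv2.COLOR_RGB2BGR))
    return s
def proj(s,P):
    P=np.atleast_2d(P).astype(float);E=s["extrinsics"];c=P@E[:3,:3].T+E[:3,3]
    a=np.c_[c[:,0],-c[:,1]]/(-c[:,2:]);r2=(a**2).sum(1,keepdims=True);a=a*(1+s["k1"]*r2)
    K=s["camera_matrix"];return np.c_[a[:,0]*K[0,0]+K[0,2],a[:,1]*K[1,1]+K[1,2]]
def ray(s,uv):
    K=s["camera_matrix"];d=(np.array(uv,float)-[K[0,2],K[1,2]])/[K[0,0],K[1,1]];a=d.copy()
    for _ in range(30): a=d/(1+s["k1"]*(a@a))
    E=s["extrinsics"];Rm=E[:3,:3];return -Rm.T@E[:3,3],Rm.T@np.array([a[0],-a[1],-1])
def unp(s,uv,z):
    o,d=ray(s,uv);return o+d*(z-o[2])/d[2]
def tri(s1,u1,s2,u2):
    A=[];b=[]
    for s,u in((s1,u1),(s2,u2)):
        o,d=ray(s,u);d=d/np.linalg.norm(d);M=np.eye(3)-np.outer(d,d);A.append(M);b.append(M@o)
    return np.linalg.lstsq(np.vstack(A),np.hstack(b),rcond=None)[0]
def crop(s,x0,y0,w,h,k,fn):
    c=s["color"][y0:y0+h,x0:x0+w];cv2.imwrite(fn,cv2.cvtColor(cv2.resize(c,None,fx=k,fy=k,interpolation=cv2.INTER_CUBIC),cv2.COLOR_RGB2BGR))
E
python3 - <<'E'
from h import *
t=snap("top");s=snap("scene")
import pickle;pickle.dump((t,s),open("s0.pkl","wb"))
crop(t,300,130,150,110,5,"pics/tj.png")
crop(s,200,220,130,200,3,"pics/sj.png")
crop(t,165,155,80,60,8,"pics/tb.png")
crop(s,290,130,110,110,5,"pics/sb.png")
crop(t,120,260,120,130,4,"pics/tbig.png")
E
```

```text
(no output)
```

View pics/tj.png

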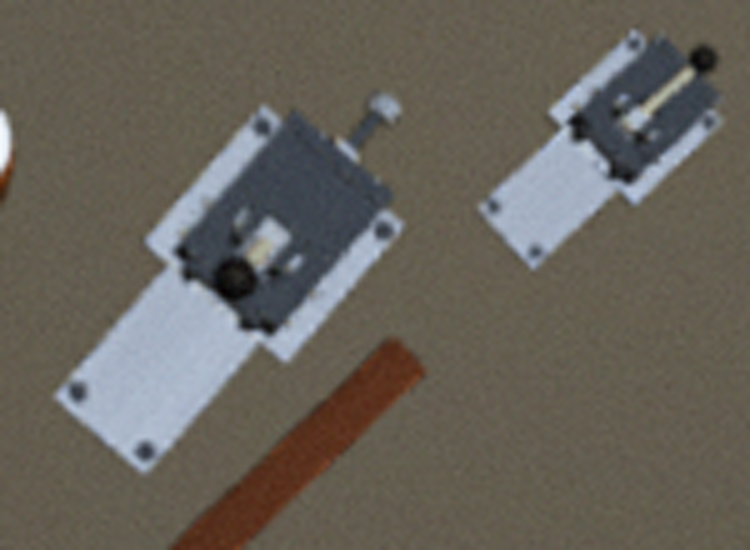

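View pics/sj.png

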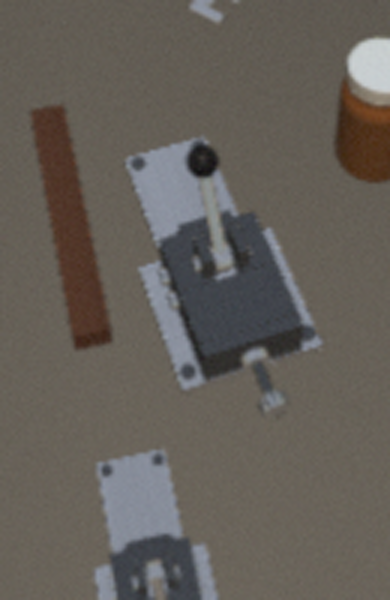

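View pics/tb.png

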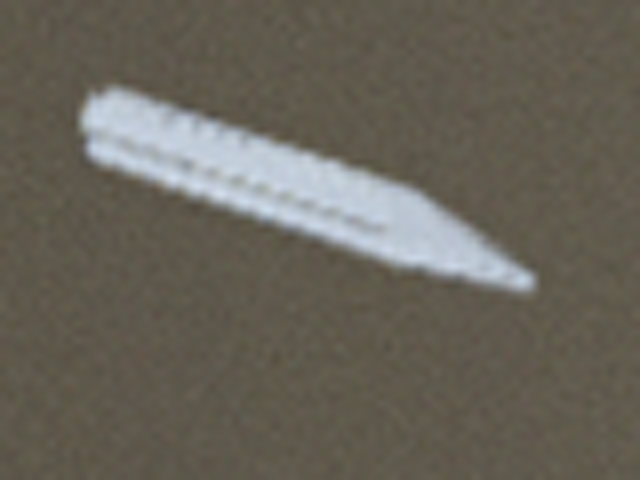

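View pics/sb.png

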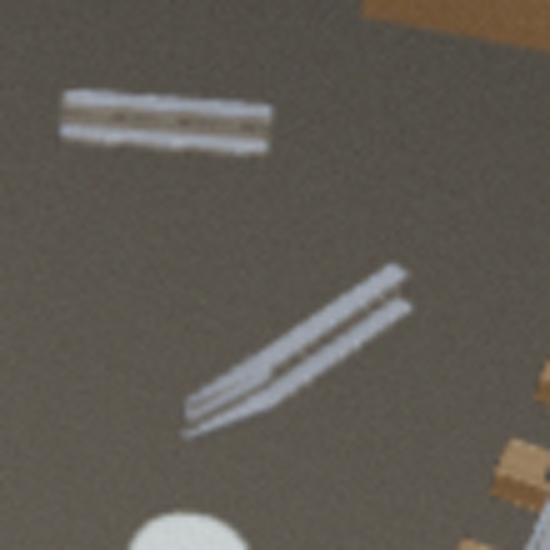

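View pics/tbig.png

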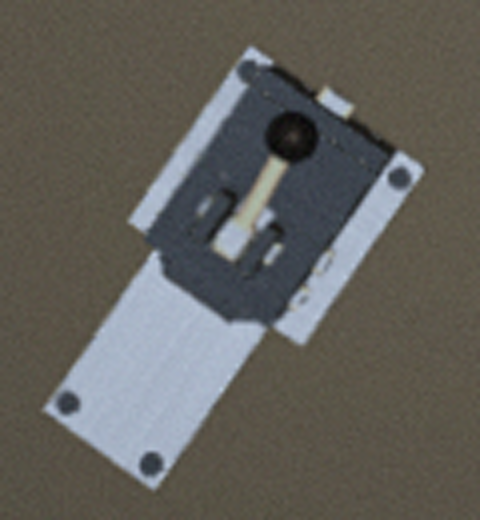

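```bash
cat > fit.py <<'E'
from h import *
import pickle
t,s=pickle.load(open("s0.pkl","rb"))
J=[(-100,32,8),(-100,-32,8),(95,50,8),(95,-50,8),(0,-50,8),(0,50,8)]
pt=[(311,209.4),(329,224.4),(353,151),(380.6,174.4),(357.6,202),(329.6,178.4)]
ps=[(268.3,266),(242.3,273.3),(307.3,335),(262.7,349.3),(246.7,309),(290,296.7)]
def T(p,P):
    c,q=np.cos(p[2]),np.sin(p[2]);P=np.array(P,float);return np.c_[p[0]+c*P[:,0]-q*P[:,1],p[1]+q*P[:,0]+c*P[:,1],P[:,2]]
for nm,l in(("top",[(t,pt)]),("scene",[(s,ps)]),("both",[(t,pt),(s,ps)])):
    f=lambda p:np.concatenate([(proj(c,T(p,J))-q).ravel() for c,q in l])
    r=least_squares(f,[500,-60,-0.9],x_scale=[100,100,1]);print(nm,r.x,r.cost,np.round(r.fun,1))
a=unp(t,(130.75,362.5),8);b=unp(t,(158.75,382),8);print("big ledge",np.linalg.norm(a-b)); a=unp(t,(396,171.8),8);b=unp(t,(406.6,183.6),8);print("small",np.linalg.norm(a-b)); a=unp(t,pt[0],8);b=unp(t,pt[1],8);print("mid",np.linalg.norm(a-b))
# stop head
print("stop head tri",tri(t,(377,151.6),s,(200+272/3,220+400/3)))
print("ball",tri(t,(300+235/5,130+277/5),s,(200+203/3,220+160/3)))
print("jar",[unp(t,(291,158),105)])
# blade silhouette
def polys(p):
    out=[]
    for a,b,c,d,x1 in((-12.5,12.5,0,5,30),(-6,6,16,25,30),(-2.5,2.5,5,16,30)):
        out.append(T(p,[(x,y,z) for x in(-80,x1) for y in(a,b) for z in(c,d)]))
    return out
k=8
def prep(c,x0,y0,w,h):
    im=cv2.resize(c["color"][y0:y0+h,x0:x0+w],None,fx=k,fy=k,interpolation=cv2.INTER_LINEAR).astype(int)
    return (im[...,2]>125).astype(np.uint8)
rg=[(t,165,155,80,60),(s,320,175,60,50)]
ms=[prep(*q) for q in rg]
for i,m in enumerate(ms): cv2.imwrite(f"pics/m{i}.png",m*255)
def cost(p,only=None,draw=False):
    tot=0;ims=[]
    for i,((c,x0,y0,w,h),m) in enumerate(zip(rg,ms)):
        if only is not None and i!=only: continue
        r=np.zeros_like(m)
        for P in polys(p):
            q=((proj(c,P)-[x0,y0]+.5)*k-.5)
            cv2.fillConvexPoly(r,cv2.convexHull(np.round(q).astype(np.int32)),1)
        # ignore x>25
        g=unpgrid[i]; xl=np.cos(p[2])*(g[...,0]-p[0])+np.sin(p[2])*(g[...,1]-p[1])
        w_=(xl<15)
        tot+=((r!=m)&w_).sum()/k/k
    return tot
unpgrid=[]
for (c,x0,y0,w,h),m in zip(rg,ms):
    cs=np.array([unp(c,(x0+i,y0+j),12)[:2] for i,j in((0,0),(w,0),(w,h),(0,h))],np.float32)
    H=cv2.getPerspectiveTransform(np.array([(0,0),(w*k,0),(w*k,h*k),(0,h*k)],np.float32),cs)
    yy,xx=np.mgrid[:h*k,:w*k].astype(np.float32);unpgrid.append(cv2.perspectiveTransform(np.stack([xx,yy],-1),H))
h0=unp(t,(176.5,170.5),12);e0=unp(t,(231.5,190),12);print(h0,e0)
d=(e0-h0)[:2];yaw=np.arctan2(d[1],d[0]);c0=h0[:2]+80*d/np.linalg.norm(d)
from scipy.optimize import minimize
for o in(None,0,1):
    best=None
    for dy in(-.06,0,.06):
        r=minimize(lambda u:cost([c0[0]+u[0],c0[1]+u[1],yaw+u[2]/80],o),[0,0,80*dy],method="Nelder-Mead",options=dict(initial_simplex=np.array([[0,0,80*dy],[6,0,80*dy],[0,6,80*dy],[0,0,80*dy+5]]),xatol=.05))
        if best is None or r.fun<best.fun:best=r
    print("blade",o,c0[0]+best.x[0],c0[1]+best.x[1],yaw+best.x[2]/80,best.fun,[m.sum()/64 for m in ms])
E
python3 fit.py
```

```text
top [ 554.25717169 -138.05167453   -0.74710676] 2.0047942779647876 [-0.4  0.2 -0.1  0.9 -0.6  0.   0.2  0.6  0.7 -0.5  0.2 -1.2]
scene [ 559.07437267 -135.85938146   -0.74645043] 5.020500381105191 [-0.  -1.1 -0.8 -0.8  0.7 -0.8 -1.4  0.2  0.4  1.6  1.2  0.5]
both [ 557.19940427 -136.69972226   -0.74561816] 14.165781340890888 [-0.9 -0.9 -0.6 -0.2 -1.2 -1.1 -0.4 -0.5  0.1 -1.6 -0.4 -2.3 -1.  -1.1
 -1.7 -0.9 -0.3 -0.9 -2.4  0.1 -0.6  1.6  0.3  0.5]
big ledge 90.61140492736024
small 42.581039552229946
mid 62.1371748026351
stop head tri [ 652.17574971 -227.59217997   26.48096897]
ball [ 551.2314275  -131.36679173  105.73302125]
jar [array([623.04087866,   3.78348697, 105.        ])]
[619.75835958 309.818275    12.        ] [561.51756622 162.30769289  12.        ]
blade None 595.4011949709388 236.42155379034753 -1.9292082629337906 111.078125 [np.float64(523.25), np.float64(383.765625)]
blade 0 595.1169715505754 236.7964382000921 -1.9384356268691434 14.25 [np.float64(523.25), np.float64(383.765625)]
blade 1 595.4345222596206 237.30010472318597 -1.8996369676995777 90.140625 [np.float64(523.25), np.float64(383.765625)]
```

```bash
cat >> h.py <<'E'
import json
JIG=np.array([556.0,-137.0,-0.7467])
def j2w(x,y,z):
    c,s=np.cos(JIG[2]),np.sin(JIG[2]);return np.array([JIG[0]+c*x-s*y,JIG[1]+s*x+c*y,z])
def w2j(p):
    c,s=np.cos(JIG[2]),np.sin(JIG[2]);d=np.array(p[:2])-JIG[:2];return np.array([c*d[0]+s*d[1],-s*d[0]+c*d[1],p[2]])
def st():
    o=ctrl.get_obs();Rm=R.from_quat(o["orientation"]).as_matrix();return o,np.array(o["tool_pos"]),Rm,np.arctan2(Rm[1,0],Rm[0,0])
def plan(target,yaw=None):
    o,p,Rm,ps=st();d=Rm.T@(np.array(target)-p)/300
    t=None if yaw is None else -((yaw-ps+np.pi)%(2*np.pi)-np.pi)/(np.pi/4)
    print("clock %.2f"%o["clock"],"pos",p.round(1),"jig",w2j(p).round(1),"yaw %.3f"%ps,"F",np.round(o["force"],1),"w %.1f"%o["gripper_width"],"j6 %.2f"%o["joints"][5]);print("shift frac",d.round(4),"turn",t)
E
python3 -m creep '[0.0973,-0.0913,0,0,0.1946,-0.1826,0,0,0.2919,-0.2739,0,0,0.389,-0.365,0,0,0.487,-0.456,0,0]' -1 20
python3 -m creep '[0.0973,-0.0913,0,0,0.1946,-0.1826,0,0,0.2919,-0.2739,0,0,0.389,-0.365,0,0,0.487,-0.456,0,0]'
python3 -c "
from h import *
plan(j2w(-50,0,170),-2.316)"
```

```text
clock: 0.62
tool_pos: [279.1, 410.8, 186.0]
orientation: [-0.587, 0.809, -0.0, -0.0]
force: [0.8, -0.3, 0.5]
gripper_width: 61.6
clock: 1.03
tool_pos: [363.6, 229.5, 186.3]
orientation: [-0.587, 0.809, 0.0, 0.0]
force: [0.9, 0.8, -0.0]
gripper_width: 27.9
clock 1.03 pos [363.6 229.5 186.3] jig [-390.1  138.3  186.3] yaw -1.886 F [ 0.9  0.8 -0. ] w 27.9 j6 0.31
shift frac [ 0.893  -0.8369  0.0541] turn 0.5476997413576178
```

```bash

python3 -m creep '[0.0973,-0.0913,0,0,0.1946,-0.1826,0,0,0.2919,-0.2739,0,0,0.389,-0.365,0,0,0.487,-0.456,0,0]'
python3 -m creep '[0.09,-0.085,0,0.1,0.18,-0.17,0.02,0.25,0.27,-0.255,0.03,0.4,0.36,-0.34,0.04,0.5,0.4,-0.38,0.054,0.548]'
python3 -m creep '[0,0,0,0,0,0,0,0]'
python3 -c "
from h import *
plan(j2w(-50,0,88),-2.316)
t=snap('top','pics/t1.png');s=snap('scene');crop(t,300,130,110,110,5,'pics/t1c.png');crop(s,200,220,130,150,4,'pics/s1c.png')"
```

```text
clock: 1.45
tool_pos: [448.4, 48.1, 186.4]
orientation: [-0.587, 0.809, -0.0, 0.0]
force: [1.3, 0.5, 0.6]
gripper_width: 2.1
clock: 1.87
tool_pos: [520.4, -102.8, 169.6]
orientation: [-0.398, 0.917, -0.0, 0.0]
force: [0.6, -0.1, -0.3]
gripper_width: 0.7
clock: 2.03
tool_pos: [518.7, -100.2, 169.1]
orientation: [-0.4, 0.917, 0.0, -0.001]
force: [-0.1, 0.7, -0.3]
gripper_width: 0.5
clock 2.03 pos [ 518.7 -100.2  169.1] jig [-52.3   1.7 169.1] yaw -2.319 F [-0.1  0.7 -0.3] w 0.5 j6 0.71
shift frac [ 0.0053 -0.0082  0.2704] turn -0.0033978784117561795
```

View pics/t1c.png

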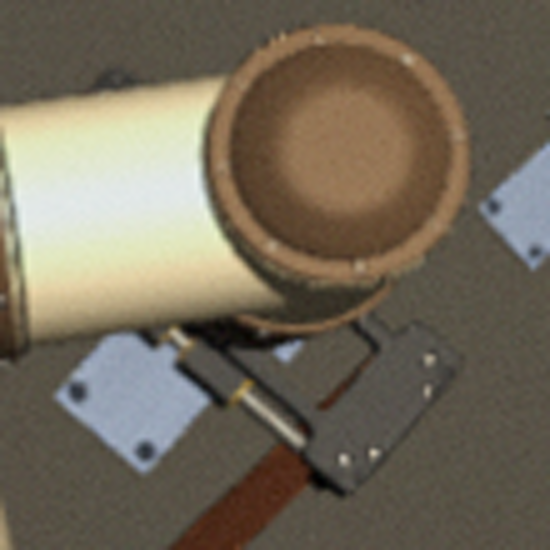

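View pics/s1c.png

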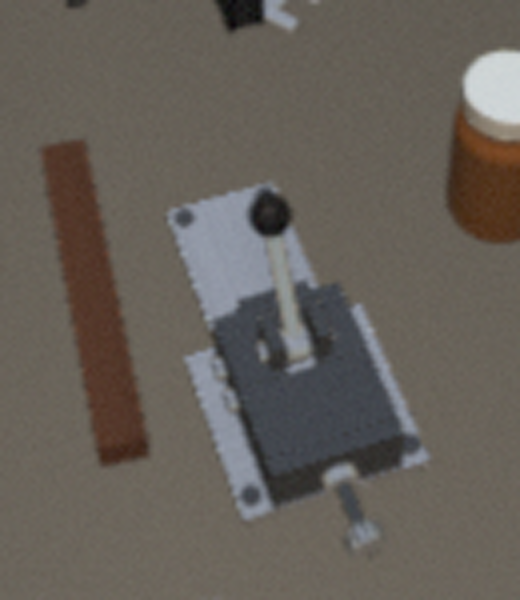

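```bash

python3 -m creep '[0.005,-0.008,0.1,0,0.005,-0.008,0.2,0,0.005,-0.008,0.268,0,0.005,-0.008,0.268,0]'
python3 -c "
from h import *
plan(j2w(-30,0,88),-2.316)
s=snap('scene');crop(s,200,200,130,150,4,'pics/s2c.png');print(proj(s,st()[1]))"
```

```text
clock: 2.47
tool_pos: [516.0, -100.9, 85.9]
orientation: [-0.401, 0.916, 0.002, -0.004]
force: [-1.2, -0.4, -0.3]
gripper_width: 0.6
clock 2.47 pos [ 516.  -100.9   85.9] jig [-53.9  -0.6  85.9] yaw -2.315 F [-1.2 -0.4 -0.3] w 0.6 j6 0.71
shift frac [-0.0019 -0.0796 -0.0076] turn 0.0006589491642696574
[[259.6578153  262.18900523]]
```

View pics/s2c.png

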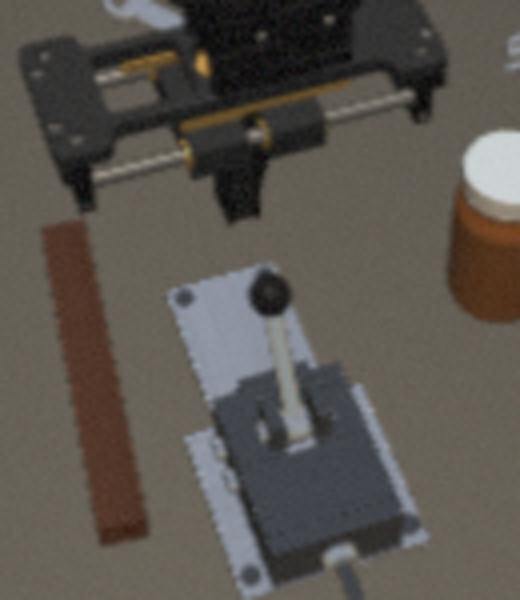

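```bash

python3 -c "
from h import *
plan(j2w(-30,0,88),-2.316)
s=snap('scene');
o,p,Rm,ps=st()
s['color']=s['color'].copy()
for q in [p,p+[0,0,70],p+Rm[:,0]*15,p-Rm[:,0]*15]:
    u=proj(s,q)[0];print(u);cv2.circle(s['color'],tuple(np.round(u).astype(int)),1,(255,0,0),-1)
crop(s,200,180,130,150,4,'pics/s3c.png')"
```

```text
clock 2.52 pos [ 518.2 -101.2   88.4] jig [-52.1   0.6  88.4] yaw -2.315 F [ 0.2 -0.1  0.9] w 0.5 j6 0.71
shift frac [ 0.0021 -0.0737  0.0011] turn 0.001649968418716651
[260.38697936 262.03699657]
[259.65010638 240.01022828]
[253.53257152 263.96479007]
[267.1900139  260.12274991]
```

View pics/s3c.png

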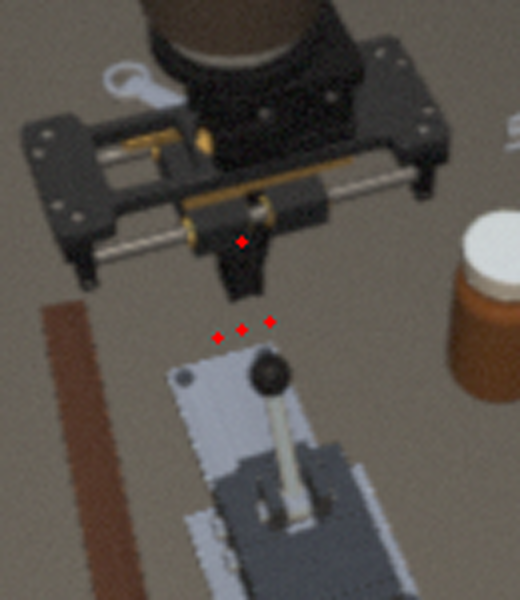

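```bash

python3 -c "
from h import *
import pickle
t,s=pickle.load(open('s0.pkl','rb'))
for c in(t,s):
  print(proj(c,[[0,0,0],[194,593.5,185.5],[194,593.5,255],[0,80,0],[80,0,0]]))
crop(t,0,300,100,100,5,'pics/a.png');crop(s,60,130,110,90,5,'pics/b.png');crop(s,220,0,110,90,5,'pics/c.png')
s=snap('scene','pics/d.png')"
```

```text
[[299.29142043 400.83334763]
 [ 45.68822363 341.39043316]
 [ 31.59345605 345.97827803]
 [268.84016147 401.724948  ]
 [298.34560739 370.46671227]]
[[112.10357816 186.45227421]
 [275.90442857  48.17009237]
 [275.98708276  26.42881028]
 [131.28647169 169.55047058]
 [135.06580878 195.85294235]]
```

View pics/a.png

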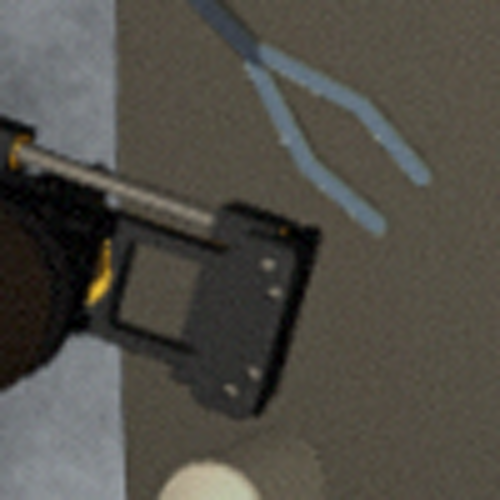

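View pics/b.png

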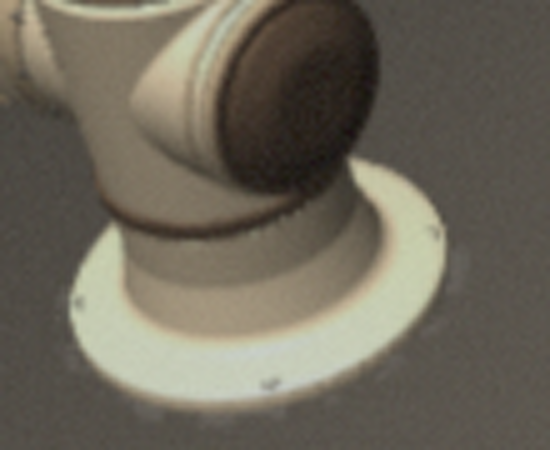

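View pics/d.png

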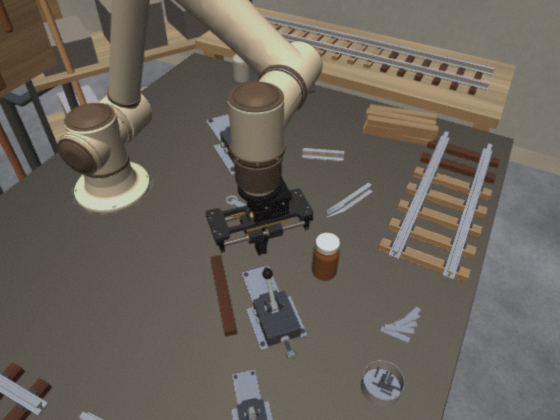

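```bash

python3 -c "
from h import *
s=snap('scene');
o,p,Rm,ps=st();print(p)
K=6;x0,y0,w,h=195,170,130,100
im=cv2.resize(s['color'][y0:y0+h,x0:x0+w],None,fx=K,fy=K,interpolation=cv2.INTER_CUBIC)
def pl(pts,col):
    q=((proj(s,[p+Rm@np.array(a,float) for a in pts])-[x0,y0]+.5)*K).round().astype(np.int32);cv2.polylines(im,[q],True,col,1)
pl([(95,37.5,-70),(95,-37.5,-70),(-95,-37.5,-70),(-95,37.5,-70)],(255,0,0))
pl([(15,9.5,0),(15,-9.5,0),(-15,-9.5,0),(-15,9.5,0)],(0,255,0))
pl([(15,9.5,-70),(15,-9.5,-70),(-15,-9.5,-70),(-15,9.5,-70)],(0,255,0))
cv2.imwrite('pics/e.png',cv2.cvtColor(im,cv2.COLOR_RGB2BGR))"
```

```text
[ 521.44052116 -101.55919046   91.63972317]
```

View pics/e.png

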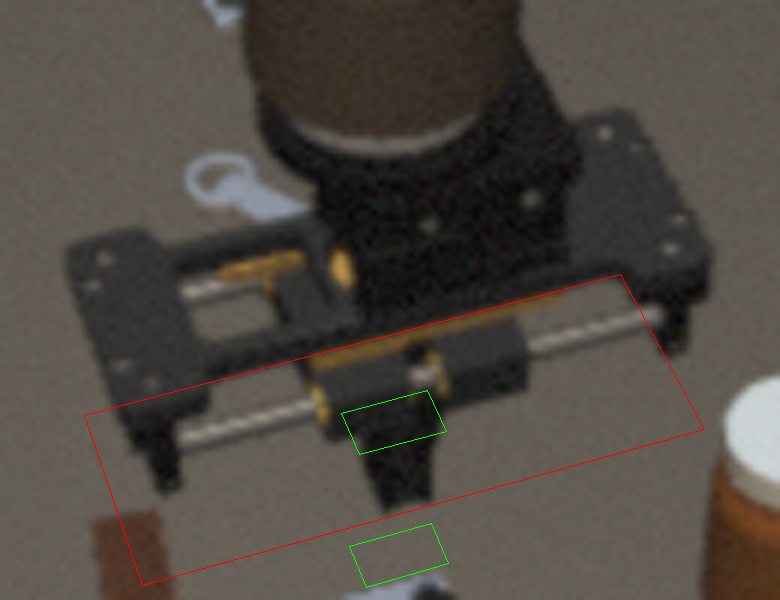

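```bash

python3 -m creep '[0,0.03,0,0,0,0.06,0,0,0,0.08,0,0,0,0.08,0,0,0,0.08,0,0]'
python3 -m creep '[0,0,0,0,0,0,0,0,0,0,0,0,0,0,0,0]'
python3 -c "
from h import *
plan(j2w(-76,0,20),-2.316)
ctrl.snapshot('top')
plan(j2w(-76,0,20),-2.316)"
```

```text
clock: 3.08
tool_pos: [502.2, -85.5, 90.2]
orientation: [-0.401, 0.916, -0.0, 0.001]
force: [0.4, -0.1, 0.5]
gripper_width: 0.5
clock: 3.42
tool_pos: [502.4, -86.1, 89.4]
orientation: [-0.401, 0.916, -0.0, -0.0]
force: [-0.6, 0.0, 0.2]
gripper_width: 0.5
clock 3.42 pos [502.4 -86.1  89.4] jig [-73.9   0.9  89.4] yaw -2.317 F [-0.6  0.   0.2] w 0.5 j6 0.68
shift frac [0.0031 0.0069 0.2315] turn -0.0015942705662463942
clock 3.47 pos [502.3 -86.1  89.4] jig [-74.    0.9  89.4] yaw -2.317 F [-0.8  0.1  0.1] w 0.5 j6 0.68
shift frac [0.003  0.0067 0.2314] turn -0.0016378622111248233
```

```bash

python3 -m creep '[0,0,0.08,0,0,0,0.14,0,0,0,0.18,0,0,0,0.18,0,0,0,0.18,0]'
python3 -m creep '[0,0,0.01,0,0,0,0.02,0,0,0,0.03,0,0,0,0.035,0,0,0,0.035,0]'
python3 -c "
from h import *
plan(j2w(-76,0,20),-2.316)
s=snap('scene');crop(s,200,180,130,150,4,'pics/f.png')
"
```

```text
clock: 3.88
tool_pos: [502.1, -86.1, 35.2]
orientation: [-0.401, 0.916, 0.0, -0.001]
force: [0.2, 0.0, 0.8]
gripper_width: 0.5
clock: 4.3
tool_pos: [502.1, -85.9, 24.9]
orientation: [-0.401, 0.916, 0.0, -0.0]
force: [-0.1, -1.1, 0.4]
gripper_width: 0.4
clock 4.30 pos [502.1 -85.9  24.9] jig [-74.2   0.9  24.9] yaw -2.317 F [-0.1 -1.1  0.4] w 0.4 j6 0.68
shift frac [0.0029 0.0058 0.0164] turn -0.0013578984192067314
```

View pics/f.png

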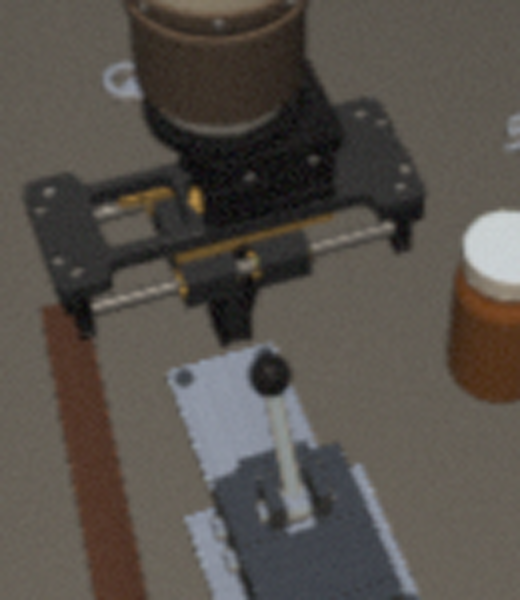

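```bash

python3 -c "
from h import *
s=snap('scene')
print((proj(s,[j2w(-74,0,25),j2w(-74,0,8),j2w(-100,0,8),j2w(-100,0,25)])-[200,180])*4)
"
python3 -m creep '[0,0,0.01,0,0,0,0.02,0,0,0,0.03,0,0,0,0.036,0,0,0,0.036,0]'
python3 -m creep '[0,0,0.005,0,0,0,0.01,0,0,0,0.01,0,0,0,0.01,0]'

```

```text
[[227.74071697 370.63527485]
 [228.53728289 388.95832636]
 [214.36856298 354.0406315 ]
 [213.41999762 335.6008622 ]]
clock: 4.82
tool_pos: [501.8, -86.0, 13.6]
orientation: [-0.401, 0.916, 0.0, -0.001]
force: [-0.6, 0.3, -0.1]
gripper_width: 0.4
clock: 5.15
tool_pos: [502.2, -85.9, 11.2]
orientation: [-0.401, 0.916, 0.0, -0.0]
force: [0.0, -0.9, 1.3]
gripper_width: 0.0
```

```bash

python3 -m creep '[0,0,0.005,0,0,0,0.01,0,0,0,0.01,0,0,0,0.01,0]'
python3 -m creep '[0,0,0.005,0,0,0,0.01,0,0,0,0.01,0,0,0,0.01,0]'
python3 -c "
from h import *
plan(j2w(-76,0,20),-2.316)
s=snap('scene');crop(s,200,180,130,150,4,'pics/g.png')
"
```

```text
clock: 5.48
tool_pos: [502.2, -85.9, 8.1]
orientation: [-0.401, 0.916, 0.0, -0.0]
force: [-0.3, -0.3, -0.1]
gripper_width: 0.2
clock: 5.82
tool_pos: [502.2, -85.9, 5.1]
orientation: [-0.401, 0.916, 0.0, -0.0]
force: [-0.1, -0.0, -0.7]
gripper_width: 0.4
clock 5.82 pos [502.2 -85.9   5.1] jig [-74.2   0.9   5.1] yaw -2.317 F [-0.1 -0.  -0.7] w 0.4 j6 0.68
shift frac [ 0.0031  0.006  -0.0496] turn -0.0012291670699242062
```

View pics/g.png

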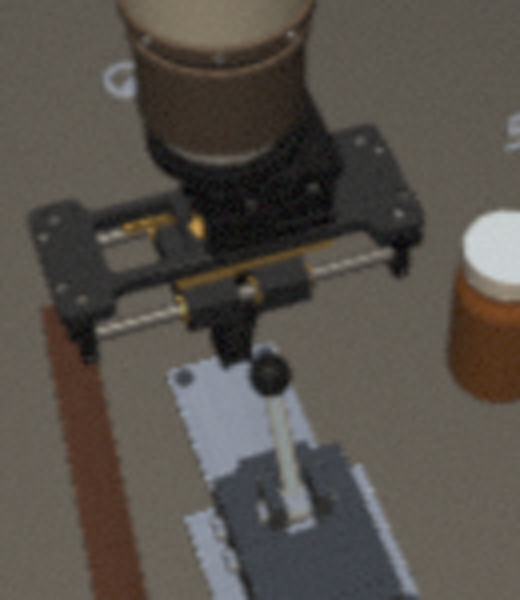

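```bash

python3 -m creep '[0,0,0.005,0,0,0,0.01,0,0,0,0.015,0,0,0,0.02,0,0,0,0.02,0]'
python3 -m creep '[0,0,0.005,0,0,0,0.01,0,0,0,0.015,0,0,0,0.015,0]'

```

```text
clock: 6.28
tool_pos: [502.0, -85.9, -1.2]
orientation: [-0.401, 0.916, 0.0, -0.0]
force: [-0.4, 0.3, -0.2]
gripper_width: 0.3
clock: 6.62
tool_pos: [502.0, -85.9, -5.6]
orientation: [-0.401, 0.916, 0.0, -0.0]
force: [0.3, -0.1, -0.0]
gripper_width: 0.6
```

```bash

for i in 1 ; do python3 -m creep '[0,0,0.005,0,0,0,0.01,0,0,0,0.01,0,0,0,0.01,0]' | egrep 'pos|force'; done
python3 -m creep '[0,0,0.005,0,0,0,0.01,0,0,0,0.01,0,0,0,0.01,0]' | egrep 'pos|force'
python3 -m creep '[0,0,0.005,0,0,0,0.01,0,0,0,0.01,0,0,0,0.01,0]' | egrep 'pos|force'

```

```text
tool_pos: [502.2, -85.9, -8.4]
force: [-0.2, 0.1, -1.6]
tool_pos: [502.2, -85.9, -11.4]
force: [0.0, 0.1, 0.2]
tool_pos: [502.2, -85.9, -14.4]
force: [-0.5, -0.1, 0.3]
```

```bash

python3 -m creep '[0,0,0.003,0,0,0,0.006,0,0,0,0.006,0,0,0,0.006,0]' | egrep 'pos|force'
python3 -c "
from h import *
s=snap('scene');crop(s,200,180,130,150,4,'pics/g2.png')
"
```

```text
tool_pos: [502.2, -85.9, -16.1]
force: [-0.3, 0.5, 0.5]
```

View pics/g2.png

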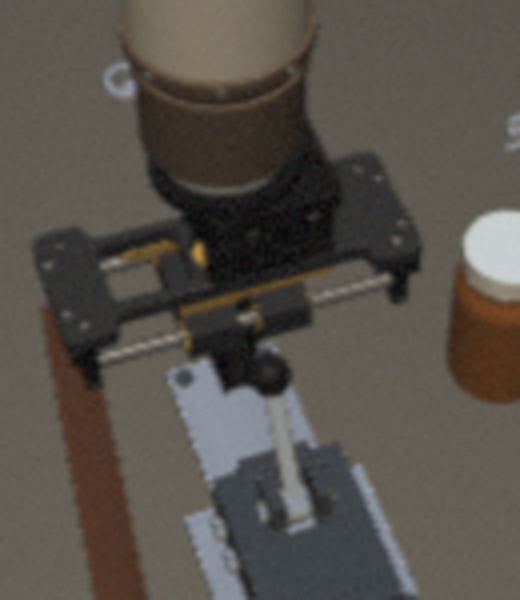

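```bash

python3 -m creep '[0,0,0.003,0,0,0,0.006,0,0,0,0.006,0,0,0,0.006,0]' | egrep 'pos|force'
python3 -m creep '[0,0,0.003,0,0,0,0.006,0,0,0,0.006,0,0,0,0.006,0]' | egrep 'pos|force'

```

```text
tool_pos: [502.2, -85.9, -17.9]
force: [-0.6, 0.7, -0.6]
tool_pos: [502.2, -85.9, -19.7]
force: [0.2, -0.2, -0.7]
```

```bash

python3 -m creep '[0,0,0.003,0,0,0,0.006,0,0,0,0.006,0,0,0,0.006,0]' | egrep 'pos|force'

```

```text
tool_pos: [502.2, -85.9, -21.5]
force: [0.3, 0.1, 0.1]
```

```bash

python3 -m creep '[0,0,0.003,0,0,0,0.006,0,0,0,0.006,0,0,0,0.006,0]' | egrep 'pos|force'
python3 -m creep '[0,0,0.003,0,0,0,0.006,0,0,0,0.006,0,0,0,0.006,0]' | egrep 'pos|force'
python3 -c "
from h import *
o,p,Rm,ps=st();print(o['joint_efforts'])
s=snap('scene');crop(s,200,180,130,100,6,'pics/g3.png')
"
```

```text
tool_pos: [502.2, -85.9, -23.3]
force: [-0.5, -0.4, 0.6]
tool_pos: [502.2, -85.9, -25.1]
force: [0.3, -0.6, 0.1]
[-1.11228499e-03 -3.50657308e+01  1.12971890e+01  2.50101328e+00
  7.63123878e-02 -4.62975117e-05]
```

View pics/g3.png

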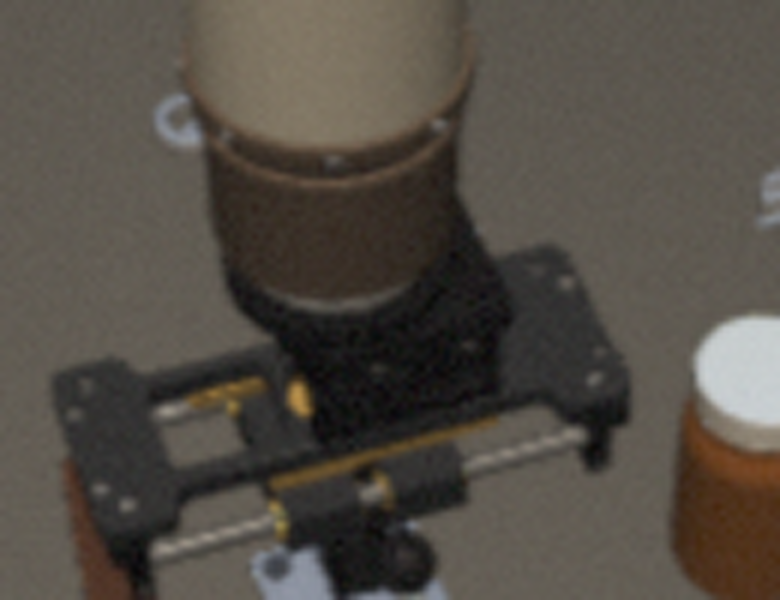

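```bash

python3 -m creep '[0,0,0.003,0,0,0,0.006,0,0,0,0.006,0,0,0,0.006,0]' | egrep 'pos|force'
python3 -m creep '[0,0,0.003,0,0,0,0.005,0,0,0,0.005,0,0,0,0.005,0]' | egrep 'pos|force'

```

```text
tool_pos: [502.2, -85.9, -26.9]
force: [-0.1, 0.4, -0.7]
tool_pos: [502.4, -85.9, -28.0]
force: [-2.0, 1.6, 3.5]
```

```bash

python3 -m creep '[0,0,0.003,0,0,0,0.005,0,0,0,0.005,0,0,0,0.005,0]' | egrep 'pos|force'
python3 -c "
from h import *
s=snap('scene');crop(s,220,240,60,60,10,'pics/g4.png')
"
```

```text
tool_pos: [502.4, -85.9, -28.0]
force: [-4.8, 2.7, 16.2]
```

View pics/g4.png

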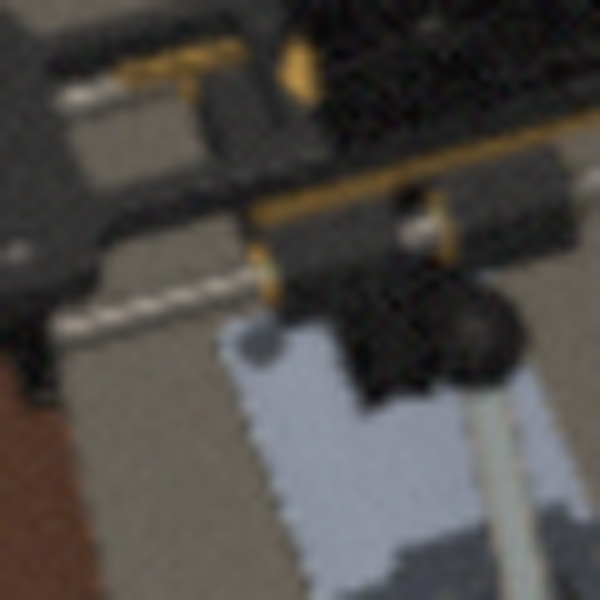

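```bash

python3 -m creep '[0,0,-0.01,0,0,0,-0.03,0,0,0,-0.05,0,0,0,-0.05,0]' | egrep 'pos|force'
python3 -c "
from h import *
s=snap('scene')
for u in((257,280.8),(263,279)): print(w2j(unp(s,u,8)))
plan([0,0,0])
"
```

```text
tool_pos: [503.3, -85.9, -13.8]
force: [-0.1, 0.5, 0.5]
[-64.81245013  -3.31602082   8.        ]
[-64.99151141  10.85039478   8.        ]
clock 11.15 pos [502.9 -85.9 -14.3] jig [-73.7   1.5 -14.3] yaw -2.317 F [-0.4  0.3  0. ] w 0.5 j6 0.68
shift frac [ 0.9278  1.4251 -0.0502] turn None
```

```bash

python3 -m creep '[0,0,-0.1,0,0,0,-0.2,0,0,0,-0.22,0,0,0,-0.22,0]' | egrep 'pos|force'
python3 -m creep '[0,-0.05,0,0,0,-0.1,0,0,0,-0.15,0,0,0,-0.19,0,0,0,-0.23,0,0]' | egrep 'pos|force'
python3 -m creep '[0,-0.04,0,0,0,-0.08,0,0,0,-0.12,0,0,0,-0.12,0,0]' | egrep 'pos|force'
python3 -c "
from h import *
plan(j2w(62,0,52))
t=snap('top','pics/x.png');s=snap('scene');crop(s,200,180,130,150,4,'pics/i.png')
"
```

```text
tool_pos: [504.2, -85.7, 53.3]
force: [0.3, 0.2, 0.3]
tool_pos: [550.8, -132.5, 49.2]
force: [-2.9, 3.9, 2.7]
tool_pos: [578.4, -157.7, 48.6]
force: [-0.5, -0.6, 0.6]
clock 12.23 pos [ 578.4 -157.7   48.6] jig [30.5 -0.  48.6] yaw -2.319 F [-0.5 -0.6  0.6] w 0.4 j6 0.82
shift frac [-1.000e-04 -1.049e-01 -1.170e-02] turn None
```

View pics/i.png

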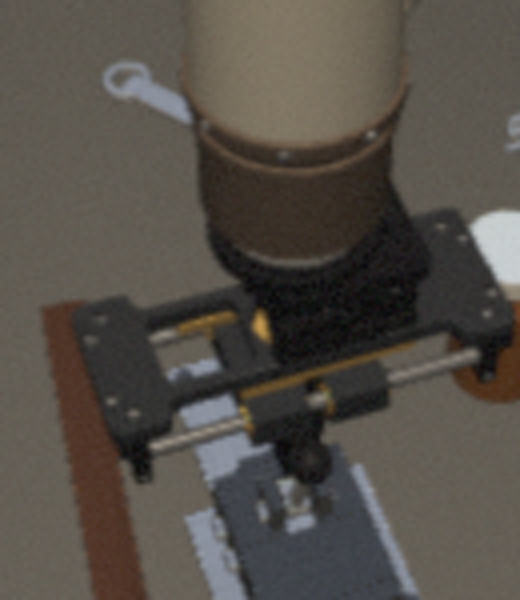

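```bash

python3 -m creep '[0,-0.03,0,0,0,-0.06,0,0,0,-0.08,0,0,0,-0.095,0,0,0,-0.095,0,0]' | egrep 'pos|force'
python3 -m creep '[0,-0.01,0,0,0,-0.02,0,0,0,-0.02,0,0]' | egrep 'pos|force'
python3 -c "
from h import *
plan(j2w(62,0,52))
s=snap('scene');crop(s,200,180,130,150,4,'pics/i2.png')
"
```

```text
tool_pos: [601.7, -177.5, 51.4]
force: [-0.9, 0.6, 1.3]
tool_pos: [604.4, -180.6, 50.9]
force: [-2.1, 2.7, 0.1]
clock 13.00 pos [ 604.4 -180.6   50.9] jig [65.1  0.9 50.9] yaw -2.317 F [-2.1  2.7  0.1] w 0.3 j6 0.86
shift frac [ 0.0029  0.0103 -0.0036] turn None
```

View pics/i2.png

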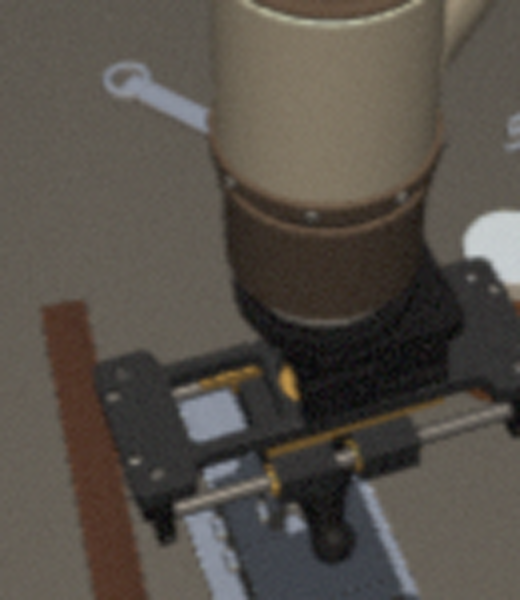

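```bash

python3 -m creep '[0,-0.007,0,0,0,-0.014,0,0,0,-0.014,0,0]' | egrep 'pos|force'
python3 -m creep '[0,-0.007,0,0,0,-0.014,0,0,0,-0.014,0,0]' | egrep 'pos|force'

```

```text
tool_pos: [604.4, -180.9, 50.8]
force: [-9.1, 9.8, 6.1]
tool_pos: [604.3, -181.1, 50.6]
force: [-14.0, 19.2, 11.0]
```

```bash

python3 -m creep '[0,0.05,0,0,0,0.1,0,0,0,0.1,-0.14,0,0,0.1,-0.28,0,0,0.1,-0.42,0]' | egrep 'pos|force'
cat > fb.py <<'E'
from h import *
import pickle
t,s=pickle.load(open("s0.pkl","rb"))
def T(p,P):
    c,q=np.cos(p[2]),np.sin(p[2]);P=np.array(P,float);return np.c_[p[0]+c*P[:,0]-q*P[:,1],p[1]+q*P[:,0]+c*P[:,1],P[:,2]]
M=[(-80,12.5,5),(-80,-6,25),(-80,6,25),(30,12.5,3)]
q=np.array([(372.6,191.6),(368.6,182.4),(372,184.8),(343.6,211.6)])
print(proj(s,T([595.1,236.8,-1.938],M))-q)
r=least_squares(lambda p:(proj(s,T(p,M))-q).ravel(),[595,237,-1.938],x_scale=[100,100,1]);print(r.x,r.fun)
print(w2j([0,0,0]))
t=snap("top","pics/t5.png");crop(t,300,130,150,110,5,"pics/t5c.png");s=snap("scene");crop(s,200,220,130,150,4,"pics/s5c.png")
E
python3 fb.py
```

```text
tool_pos: [589.6, -166.3, 178.3]
force: [1.7, -0.5, 0.0]
[[-0.75436286 -0.47524969]
 [-0.92412653 -0.27041872]
 [-0.89528191 -0.40346834]
 [ 0.46261219 -0.75612344]]
[595.9089659  236.19218676  -1.96169455] [-0.08068144  0.17214241 -0.1452518   0.29560066 -0.17853918  0.21481433
  0.38808481 -0.59948334]
[-501.1206702  -277.09758912    0.        ]
```

View pics/t5.png

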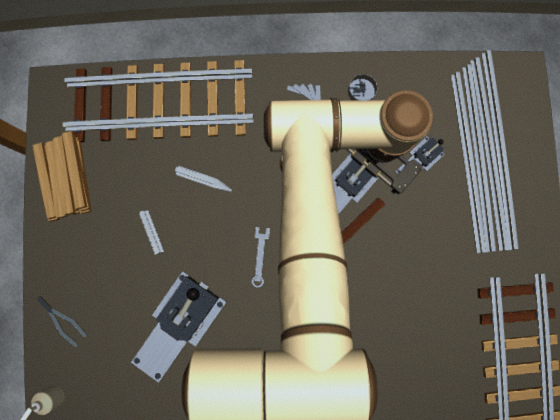

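View pics/s5c.png

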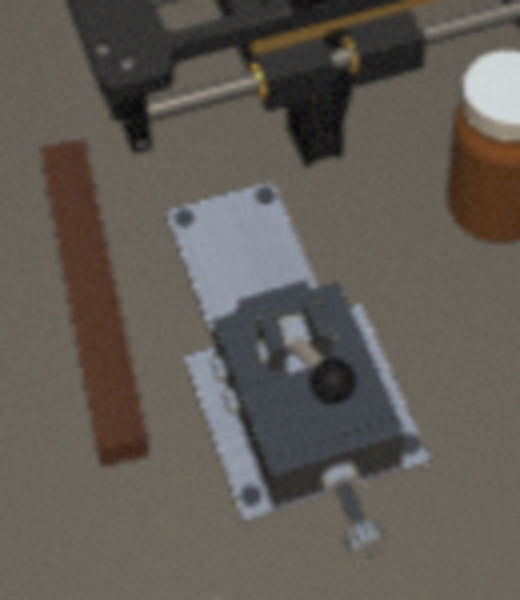

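```bash

python3 -m creep '[-0.0984,0.09,0,-0.155,-0.1968,0.18,0,-0.31,-0.295,0.27,0,-0.465,-0.394,0.36,0,-0.62,-0.492,0.45,0,-0.775]' 0 20| egrep 'pos|force'
python3 -c "
from h import *
plan([591.8,227.2,100],-0.374)"
```

```text
tool_pos: [591.2, 35.8, 177.1]
force: [0.3, 0.4, 0.4]
clock 14.48 pos [591.2  35.8 177.1] jig [-91.5 150.7 177.1] yaw -1.702 F [0.3 0.4 0.4] w 26.1 j6 1.10
shift frac [-0.6326  0.083   0.2572] turn -1.6913011443518151
```

```bash

python3 -m creep '[-0.13,0.017,0,-0.155,-0.26,0.034,0,-0.31,-0.39,0.051,0,-0.465,-0.52,0.068,0,-0.62,-0.632,0.083,0,-0.775]' | egrep 'pos|force'
python3 -m creep '[0,0,0.06,-0.155,0,0,0.12,-0.31,0,0,0.18,-0.465,0,0,0.22,-0.62,0,0,0.25,-0.775]' | egrep 'pos|force'
python3 -m creep '[0,0,0,-0.13,0,0,0,-0.13,0,0,0,-0.13]' | egrep 'pos|force'
python3 -c "
from h import *
plan([591.8,227.2,100],-0.374)
s=snap('scene');crop(s,290,80,140,150,4,'pics/k.png')
t=snap('top');crop(t,120,100,140,150,4,'pics/k2.png')"
```

```text
tool_pos: [592.4, 228.3, 176.9]
force: [-0.0, 0.6, 0.9]
tool_pos: [592.0, 225.6, 100.0]
force: [-0.8, -0.5, 0.1]
tool_pos: [592.4, 225.7, 101.7]
force: [0.8, 0.6, 0.6]
clock 15.57 pos [592.4 225.7 101.7] jig [-219.6  290.9  101.7] yaw -0.391 F [0.8 0.6 0.6] w 43.6 j6 2.13
shift frac [-0.0039 -0.0038  0.0056] turn -0.02183312720487643
```

View pics/k.png

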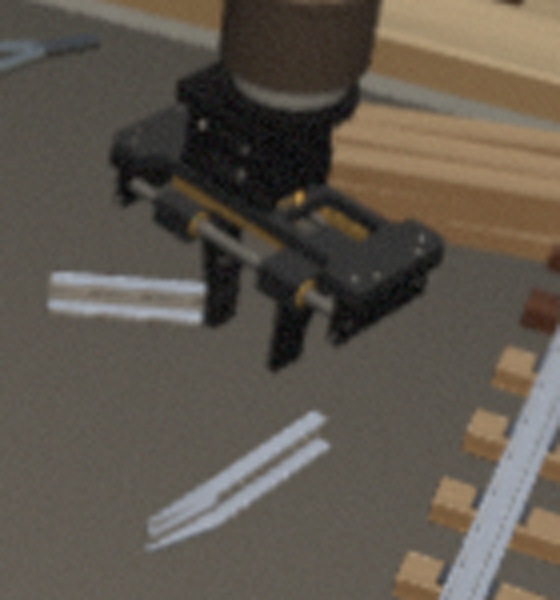

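View pics/k2.png

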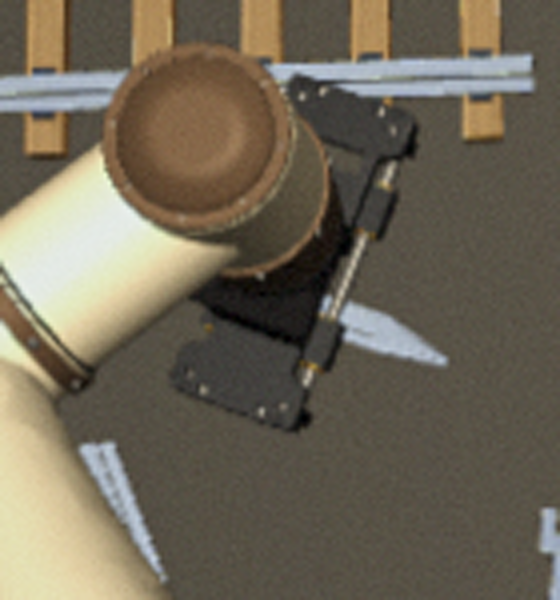

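```bash

python3 -m creep '[-0.004,-0.004,0.1,-0.022,-0.004,-0.004,0.2,-0.022,-0.004,-0.004,0.3,-0.022,-0.004,-0.004,0.35,-0.022,-0.004,-0.004,0.37,-0.022]' | egrep 'pos|force'
python3 -m creep '[0,0,0,0,0,0,0,0,0,0,0,0]' | egrep 'pos|force'
python3 -c "
from h import *
plan([591.8,227.2,-28],-0.374)
s=snap('scene');crop(s,320,140,80,90,7,'pics/k3.png')"
```

```text
tool_pos: [589.2, 225.9, -12.6]
force: [-0.1, 0.3, -0.2]
tool_pos: [592.1, 227.7, -7.9]
force: [-0.7, 0.1, 0.2]
clock 16.33 pos [592.1 227.7  -7.9] jig [-221.3  292.2   -7.9] yaw -0.372 F [-0.7  0.1  0.2] w 43.4 j6 2.15
shift frac [-0.0004  0.0021  0.0669] turn 0.003132286088651508
```

View pics/k3.png

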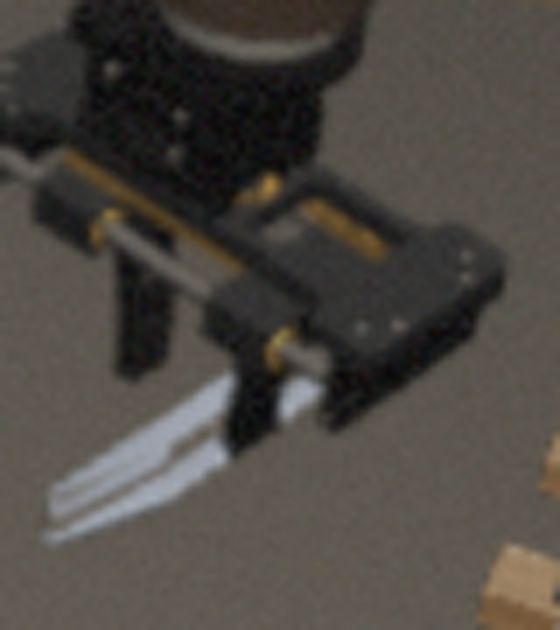

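```bash

python3 -m creep '[0,0.002,0.03,0,0,0.002,0.055,0,0,0.002,0.064,0,0,0.002,0.064,0,0,0.002,0.064,0]' | egrep 'pos|force'
python3 -m creep '[0,0,0,0,0,0,0,0,0,0,0,0,0,0,0,0,0,0,0,0]' -1 20
python3 -m creep '[0,0,0,0,0,0,0,0,0,0,0,0]' -1 20
python3 -c "
from h import *
plan([591.8,227.2,-28],-0.374)
s=snap('scene');crop(s,320,140,80,90,7,'pics/k4.png')"
```

```text
tool_pos: [590.2, 226.1, -29.5]
force: [-0.3, -0.6, 0.3]
clock: 17.22
tool_pos: [590.5, 226.4, -28.8]
orientation: [0.983, -0.185, 0.0, -0.0]
force: [0.7, 0.3, 0.1]
gripper_width: 17.5
clock: 17.47
tool_pos: [590.6, 226.4, -28.9]
orientation: [0.983, -0.185, 0.0, -0.0]
force: [0.7, -0.4, 0.6]
gripper_width: 11.7
clock 17.47 pos [590.6 226.4 -28.9] jig [-221.4  290.2  -28.9] yaw -0.371 F [ 0.7 -0.4  0.6] w 11.7 j6 2.15
shift frac [ 0.0028 -0.0041 -0.003 ] turn 0.003289728200222135
```

View pics/k4.png

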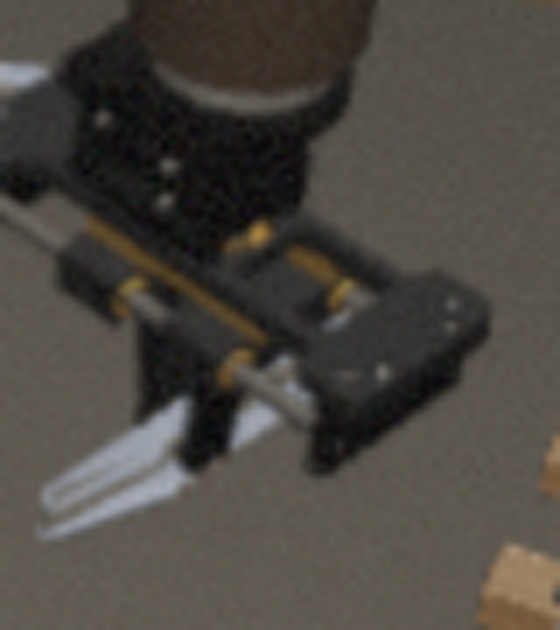

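```bash

python3 -m creep '[0,0,-0.06,0,0,0,-0.16,0,0,0,-0.28,0,0,0,-0.4,0,0,0,-0.45,0]' | egrep 'pos|force|width'
python3 -m creep '[0,0,0,0,0,0,0,0]' | egrep 'pos|force|width'
python3 -c "
from h import *
plan(j2w(-107,0.6,105),-2.3175)
s=snap('scene');crop(s,290,80,120,150,4,'pics/k5.png')"
```

```text
tool_pos: [592.6, 227.4, 111.3]
force: [1.6, 1.2, -0.1]
gripper_width: 11.8
tool_pos: [590.0, 226.4, 106.2]
force: [-1.2, 0.0, -2.2]
gripper_width: 12.0
clock 18.10 pos [590.  226.4 106.2] jig [-221.9  289.8  106.2] yaw -0.372 F [-1.2  0.  -2.2] w 12.0 j6 2.15
shift frac [0.0036 1.0374 0.0029] turn 2.477015253459736
```

View pics/k5.png

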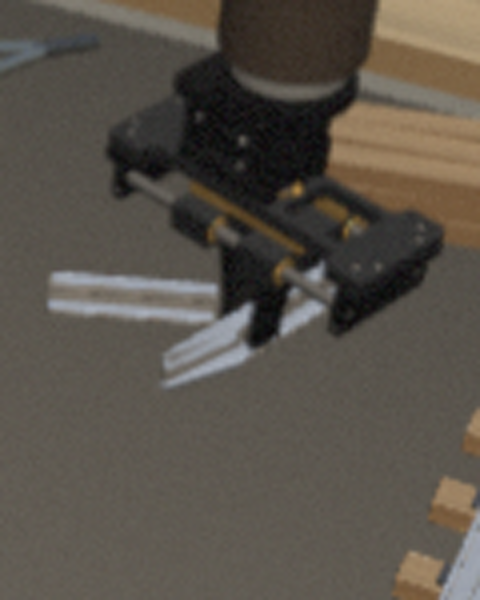

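```bash

python3 -m creep '[0,0.1,0,0.1,0,0.22,0,0.25,0,0.34,0,0.4,0,0.46,0,0.55,0,0.57,0,0.7]' | egrep 'pos|force|width'
python3 -c "
from h import *
plan(j2w(-107,0.6,105),-2.3175)"
```

```text
tool_pos: [525.3, 64.8, 103.2]
force: [0.1, -0.3, -1.1]
gripper_width: 11.8
clock 18.57 pos [525.3  64.8 103.2] jig [-159.6  127.2  103.2] yaw -0.927 F [ 0.1 -0.3 -1.1] w 11.8 j6 1.79
shift frac [ 0.2483  0.3838 -0.0041] turn 1.769902244378671
```

```bash

python3 -m creep '[0.05,0.08,0,0.15,0.1,0.16,0,0.3,0.16,0.25,0,0.45,0.22,0.34,0,0.6,0.248,0.384,0,0.75]' | egrep 'pos|force|width'
python3 -m creep '[0,0,0,0.15,0,0,0,0.3,0,0,0,0.45,0,0,0,0.6,0,0,0,0.75]' | egrep 'pos|force|width'
python3 -m creep '[0,0,0,0.15,0,0,0,0.27,0,0,0,0.27,0,0,0,0.27,0,0,0,0.27]' | egrep 'pos|force|width'
python3 -c "
from h import *
plan(j2w(-107,0.6,0),-2.3175)"
```

```text
tool_pos: [477.7, -64.5, 103.5]
force: [0.2, 0.9, -0.8]
gripper_width: 11.7
tool_pos: [479.6, -62.3, 103.6]
force: [0.5, -0.6, -1.3]
gripper_width: 11.8
tool_pos: [480.7, -62.0, 104.8]
force: [-0.9, 0.7, -2.3]
gripper_width: 11.6
clock 19.82 pos [480.7 -62.  104.8] jig [-106.2    3.9  104.8] yaw -2.310 F [-0.9  0.7 -2.3] w 11.6 j6 0.62
shift frac [0.0102 0.0021 0.3494] turn 0.010084871210014315
```

```bash

python3 -m creep '[0.01,0.012,0.1,0.01,0.01,0.012,0.2,0.01,0.01,0.012,0.28,0.01,0.01,0.012,0.32,0.01,0.01,0.012,0.36,0.01]' | egrep 'pos|force|width'
python3 -m creep '[0,0,0,0,0,0,0,0,0,0,0,0]' | egrep 'pos|force|width'
python3 -c "
from h import *
plan(j2w(-107,0.6,0),-2.3175)
s=snap('scene');crop(s,220,230,100,100,6,'pics/l1.png')
s=snap('top','pics/l2f.png');crop(s,290,140,110,100,6,'pics/l2.png')
"
```

```text
tool_pos: [475.8, -61.9, -3.8]
force: [1.1, -0.3, -1.4]
gripper_width: 11.7
tool_pos: [477.5, -61.7, -1.5]
force: [0.2, 0.5, -1.2]
gripper_width: 11.7
clock 20.48 pos [477.5 -61.7  -1.5] jig [-108.8    1.9   -1.5] yaw -2.318 F [ 0.2  0.5 -1.2] w 11.7 j6 0.61
shift frac [ 0.0045 -0.006  -0.0051] turn -0.0011831566651064331
```

View pics/l1.png

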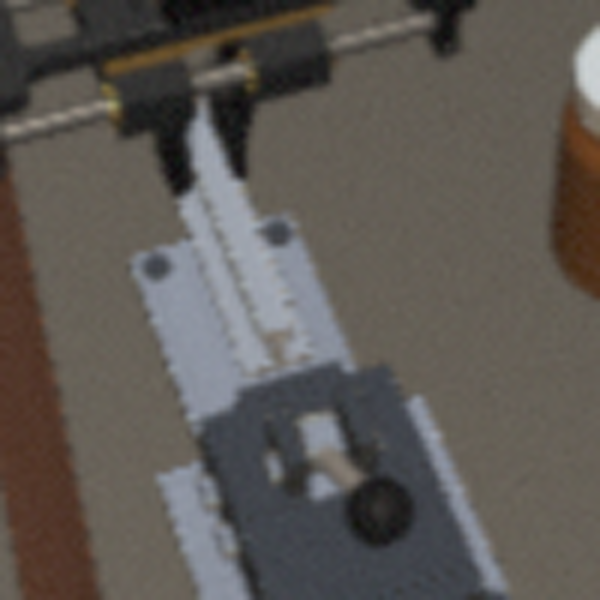

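View pics/l2.png

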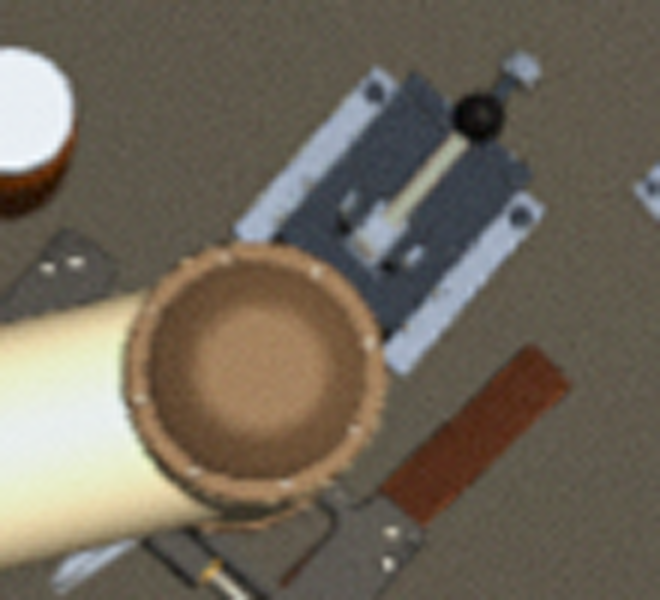

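```bash
cat > ov.py <<'E'
from h import *
import sys
SJ=np.array([559.07,-135.86,-0.7465])
def sj2w(x,y,z):
    c,q=np.cos(SJ[2]),np.sin(SJ[2]);return np.array([SJ[0]+c*x-q*y,SJ[1]+q*x+c*y,z])
def w2sj(p):
    c,q=np.cos(SJ[2]),np.sin(SJ[2]);d=np.array(p[:2])-SJ[:2];return np.array([c*d[0]+q*d[1],-q*d[0]+c*d[1],p[2]])
if __name__=="__main__":
    fn=sys.argv[1];zu=float(sys.argv[2]);hx=float(sys.argv[3]);hy=float(sys.argv[4])
    s=snap('scene');K=10;x0,y0,w,h=235,245,70,60
    im=cv2.resize(s['color'][y0:y0+h,x0:x0+w],None,fx=K,fy=K,interpolation=cv2.INTER_CUBIC)
    def L(pts,col,cl=False):
        q=((proj(s,pts)-[x0,y0]+.5)*K).round().astype(np.int32);cv2.polylines(im,[q],cl,col,1)
    sec=[(-12.5,0),(12.5,0),(12.5,5),(2.5,5),(2.5,16),(6,16),(6,25),(-6,25),(-6,16),(-2.5,16),(-2.5,5),(-12.5,5)]
    L([sj2w(hx,hy+a,zu+b) for a,b in sec],(255,0,0),True)
    for a,b in((12.5,5),(-12.5,5),(6,25),(-6,25)): L([sj2w(hx,hy+a,zu+b),sj2w(hx-110,hy+a,zu+b)],(255,0,0))
    L([sj2w(-100,-32,8),sj2w(-100,32,8),sj2w(0,32,8)],(0,255,0));L([sj2w(-100,-32,8),sj2w(0,-32,8)],(0,255,0))
    L([sj2w(0,-35,42.5),sj2w(0,35,42.5),sj2w(95,35,42.5),sj2w(95,-35,42.5)],(0,255,0),True)
    L([sj2w(-7,-19,38),sj2w(-7,19,38)],(255,255,0))
    cv2.imwrite(fn,cv2.cvtColor(im,cv2.COLOR_RGB2BGR))
E
python3 ov.py pics/o1.png 27.4 -18 0
```

```text
(no output)
```

View pics/o1.png

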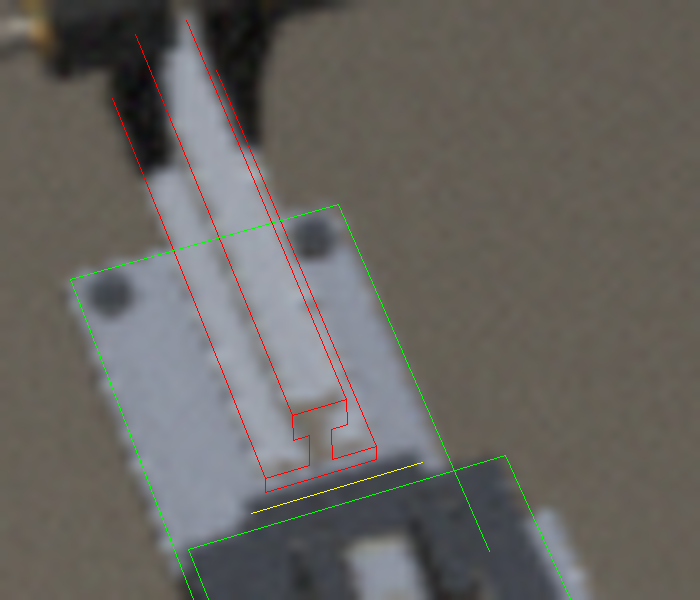

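```bash

python3 -m creep '[0.0037,0,0.02,0,0.0037,0,0.04,0,0.0037,0,0.055,0,0.0037,0,0.055,0,0.0037,0,0.055,0]' | egrep 'pos|force|width'
python3 -m creep '[0,0,0.003,0,0,0,0.006,0,0,0,0.006,0,0,0,0.006,0]' | egrep 'pos|force|width'
python3 -m creep '[0,0,0.003,0,0,0,0.005,0,0,0,0.005,0,0,0,0.005,0]' | egrep 'pos|force|width'

```

```text
tool_pos: [475.6, -62.7, -19.1]
force: [0.7, 0.9, -0.9]
gripper_width: 11.7
tool_pos: [476.1, -62.5, -20.3]
force: [-0.6, -0.1, -1.4]
gripper_width: 11.6
tool_pos: [476.3, -62.5, -21.0]
force: [-1.7, 1.3, 5.2]
gripper_width: 11.5
```

```bash

python3 -m creep '[0,0,-0.004,0,0,-0.02,-0.004,0,0,-0.035,-0.004,0,0,-0.05,-0.004,0,0,-0.06,-0.004,0]' | egrep 'pos|force|width'
python3 -m creep '[0,0,0,0,0,0,0,0]' | egrep 'pos|force|width'
python3 -c "
from h import *
plan(j2w(-60,0.8,-21),-2.3175)"
python3 ov.py pics/o2.png 8 -2 0
```

```text
tool_pos: [489.9, -75.3, -20.8]
force: [0.1, 0.4, -1.5]
gripper_width: 11.7
tool_pos: [489.4, -75.1, -20.9]
force: [0.6, -0.3, -0.7]
gripper_width: 11.7
clock 22.30 pos [489.4 -75.1 -20.9] jig [-91.    0.2 -20.9] yaw -2.320 F [ 0.6 -0.3 -0.7] w 11.7 j6 0.65
shift frac [-0.0022 -0.1032  0.0005] turn -0.0031041804755537594
```

View pics/o2.png

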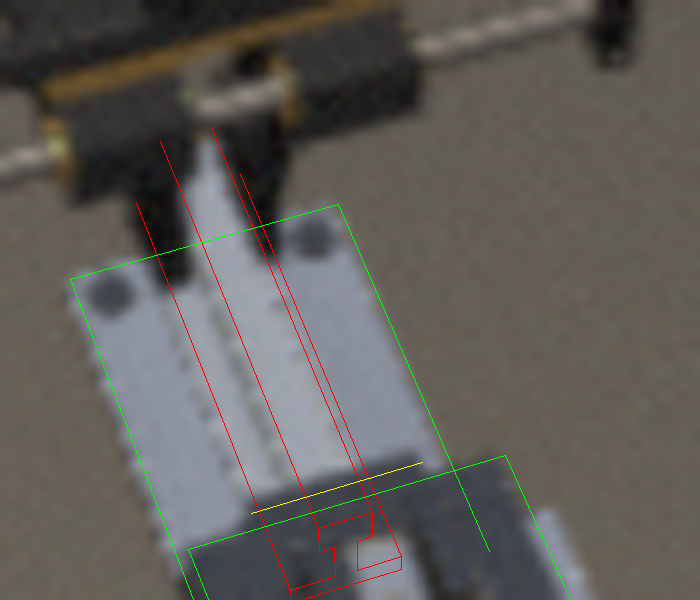

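```bash

python3 -m creep '[0,-0.013,0,0,0,-0.026,0,0,0,-0.039,0,0,0,-0.05,0,0,0,-0.05,0,0]' | egrep 'pos|force|width'
python3 -c "
from h import *
plan(j2w(-60,0.8,-21),-2.3175)"
```

```text
tool_pos: [501.0, -85.4, -20.6]
force: [-0.0, 0.0, -1.6]
gripper_width: 11.5
clock 22.77 pos [501.  -85.4 -20.6] jig [-75.4   0.5 -20.6] yaw -2.320 F [-0.   0.  -1.6] w 11.5 j6 0.67
shift frac [-0.001  -0.0513  0.0012] turn -0.002928772092066479
```

```bash

python3 -m creep '[0,-0.015,0,0,0,-0.03,0,0,0,-0.045,0,0,0,-0.06,0,0,0,-0.06,0,0]' | egrep 'pos|force|width'
python3 -m creep '[0,-0.01,0,0,0,-0.02,0,0,0,-0.02,0,0]' | egrep 'pos|force|width'
python3 -c "
from h import *
plan(j2w(-60,0.8,-21),-2.3175)"
```

```text
tool_pos: [514.5, -97.8, -20.6]
force: [0.7, -0.1, -2.2]
gripper_width: 11.6
tool_pos: [518.4, -101.6, -20.6]
force: [0.6, 0.6, -1.6]
gripper_width: 11.2
clock 23.43 pos [ 518.4 -101.6  -20.6] jig [-51.6   0.4 -20.6] yaw -2.319 F [ 0.6  0.6 -1.6] w 11.2 j6 0.71
shift frac [-0.0012  0.0279  0.0012] turn -0.0024936321208788633
```

```bash

python3 -m creep '[0,-0.003,0,0,0,-0.006,0,0,0,-0.009,0,0,0,-0.012,0,0,0,-0.015,0,0]' | egrep 'pos|force'
python3 -m creep '[0,-0.003,0,0,0,-0.006,0,0,0,-0.009,0,0,0,-0.012,0,0]' | egrep 'pos|force'

```

```text
tool_pos: [521.2, -104.4, -20.6]
force: [-0.2, 0.7, -1.0]
tool_pos: [523.8, -106.9, -20.7]
force: [-0.1, -1.0, -1.7]
```

```bash

python3 -m creep '[0,-0.003,0,0,0,-0.006,0,0,0,-0.009,0,0,0,-0.009,0,0]' | egrep 'pos|force'
python3 -m creep '[0,-0.003,0,0,0,-0.006,0,0,0,-0.009,0,0,0,-0.009,0,0]' | egrep 'pos|force'

```

```text
tool_pos: [525.9, -108.8, -20.7]
force: [0.2, -0.1, -1.0]
tool_pos: [527.9, -110.6, -20.6]
force: [-0.1, -0.6, -0.5]
```

```bash

python3 -m creep '[0,-0.002,0,0,0,-0.004,0,0,0,-0.007,0,0,0,-0.007,0,0]' | egrep 'pos|force'
python3 -m creep '[0,-0.002,0,0,0,-0.004,0,0,0,-0.007,0,0,0,-0.007,0,0]' | egrep 'pos|force'

```

```text
tool_pos: [529.5, -112.0, -20.6]
force: [-0.0, -0.2, -1.3]
tool_pos: [531.0, -113.5, -20.6]
force: [0.7, 0.1, -1.2]
```

```bash

python3 -m creep '[0,-0.002,0,0,0,-0.004,0,0,0,-0.006,0,0,0,-0.006,0,0]' | egrep 'pos|force'

```

```text
tool_pos: [532.3, -114.7, -20.7]
force: [0.1, 0.0, -0.9]
```

```bash

python3 -m creep '[0,-0.002,0,0,0,-0.004,0,0,0,-0.006,0,0,0,-0.006,0,0]' | egrep 'pos|force'

```

```text
tool_pos: [533.6, -115.9, -20.7]
force: [0.9, 0.2, -0.8]
```

```bash

python3 -m creep '[0,-0.002,0,0,0,-0.004,0,0,0,-0.005,0,0,0,-0.005,0,0]' | egrep 'pos|force'

```

```text
tool_pos: [534.7, -116.9, -20.6]
force: [0.3, 0.3, -1.7]
```

```bash

python3 -m creep '[0,-0.002,0,0,0,-0.004,0,0,0,-0.005,0,0,0,-0.005,0,0]' | egrep 'pos|force'

```

```text
tool_pos: [535.8, -117.9, -20.6]
force: [0.3, 0.5, -0.3]
```

```bash

python3 -m creep '[0,-0.002,0,0,0,-0.004,0,0,0,-0.005,0,0,0,-0.005,0,0]' | egrep 'pos|force'
python3 ov.py pics/o3.png 8 -2 0
```

```text
tool_pos: [535.6, -118.5, -20.9]
force: [-2.9, 3.5, 0.2]
```

View pics/o3.png

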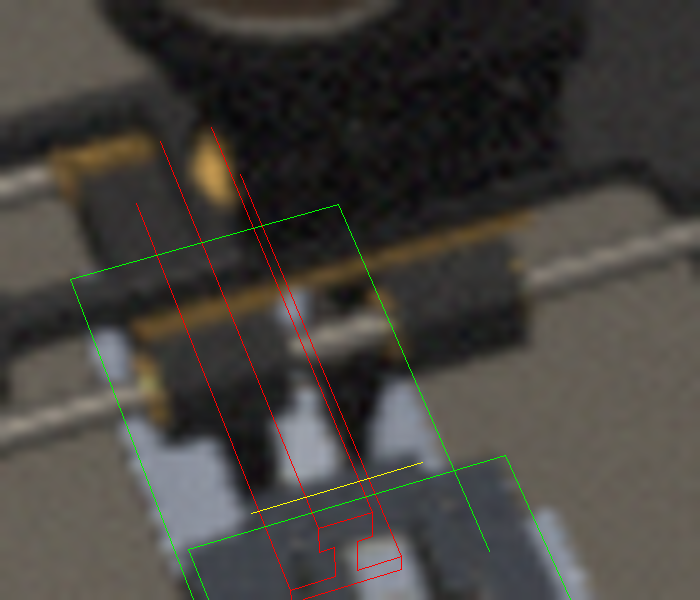

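```bash

python3 -m creep '[0,-0.001,0,0,0,-0.003,0,0,0,-0.003,0,0,0,-0.003,0,0]' | egrep 'pos|force'
python3 -m creep '[0,-0.001,0,0,0,-0.003,0,0,0,-0.003,0,0,0,-0.003,0,0]' | egrep 'pos|force'
python3 - <<'E'
from h import *
from ov import w2sj
import pickle
t,s=pickle.load(open('s0.pkl','rb'))
crop(t,360,140,30,30,16,'pics/st.png');crop(s,275,335,35,30,16,'pics/ss.png')
print(w2j(st()[1]))
E
```

```text
tool_pos: [535.6, -118.7, -20.9]
force: [-4.6, 7.0, 2.0]
tool_pos: [535.5, -118.7, -20.9]
force: [-5.9, 8.2, 4.3]
[-27.47900113  -0.52836352 -20.93110692]
```

View pics/st.png

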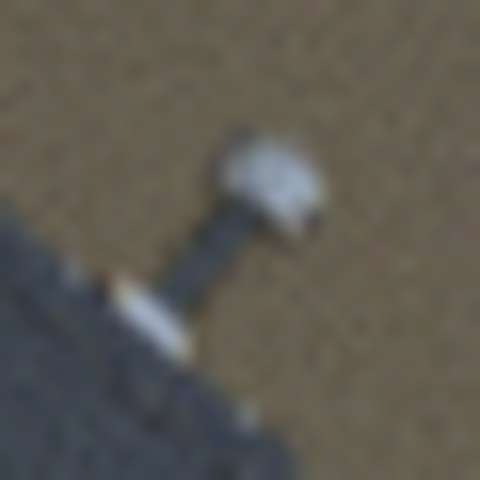

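View pics/ss.png

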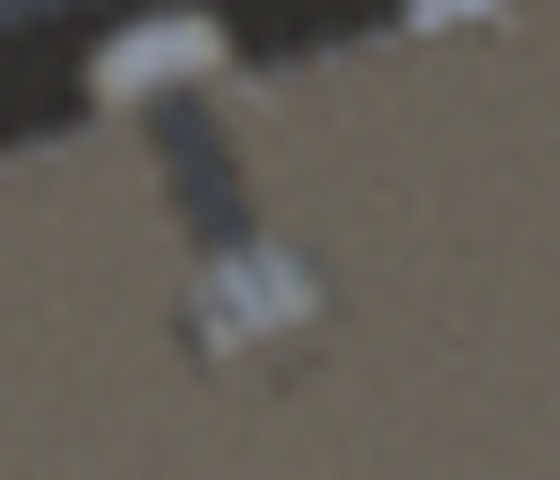

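```bash
python3 - <<'E'
from h import *
import h,pickle
t,s=pickle.load(open('s0.pkl','rb'))
for nm,c,u,J in(("top",t,(378.6,150.4),[554.26,-138.05,-.7471]),("scene",s,(291.9,357.2),[559.07,-135.86,-.7465])):
    h.JIG=np.array(J)
    for z in(18,22,26): print(nm,z,h.w2j(unp(c,u,z)))
E
```

```text
top 18 [140.06290717  -2.39369311  18.        ]
top 22 [138.82374726  -2.37716824  22.        ]
top 26 [137.58458736  -2.36064338  26.        ]
scene 18 [135.49343565  -0.91036034  18.        ]
scene 22 [137.34603193  -1.74585445  22.        ]
scene 26 [139.19862822  -2.58134855  26.        ]
```

```bash

python3 -m creep '[0,0.001,0,0,0,0.002,0,0,0,0.002,0,0]' | egrep 'pos|force'
python3 -m creep '[0,0,0,0,0,0,0,0,0,0,0,0,0,0,0,0,0,0,0,0]' -0.3 | egrep 'pos|force|width'
python3 -m creep '[0,0,0,0,0,0,-0.04,0,0,0,-0.1,0,0,0,-0.2,0,0,0,-0.3,0]' | egrep 'pos|force|width'

```

```text
tool_pos: [535.5, -118.7, -20.9]
force: [-4.6, 7.7, 3.1]
tool_pos: [538.2, -120.0, -20.4]
force: [0.7, -0.1, -0.4]
gripper_width: 29.3
tool_pos: [536.8, -119.9, 69.6]
force: [1.3, -0.3, 0.7]
gripper_width: 30.6
```

```bash

python3 -m creep '[0,0,-0.1,0,0,0,-0.18,0,0,0,-0.18,0]' -1 | egrep 'pos|force|width'
python3 -c "
from h import *
plan(j2w(130,0.5,118),-2.3175)
s=snap('scene');crop(s,200,200,130,150,4,'pics/p1.png')"
```

```text
tool_pos: [541.7, -120.2, 129.4]
force: [0.6, 0.4, 1.0]
gripper_width: 17.6
clock 29.23 pos [ 541.7 -120.2  129.4] jig [-21.9   2.6 129.4] yaw -2.318 F [0.6 0.4 1. ] w 17.6 j6 0.75
shift frac [ 0.0069 -0.506   0.0427] turn -0.0009114969442709334
```

View pics/p1.png

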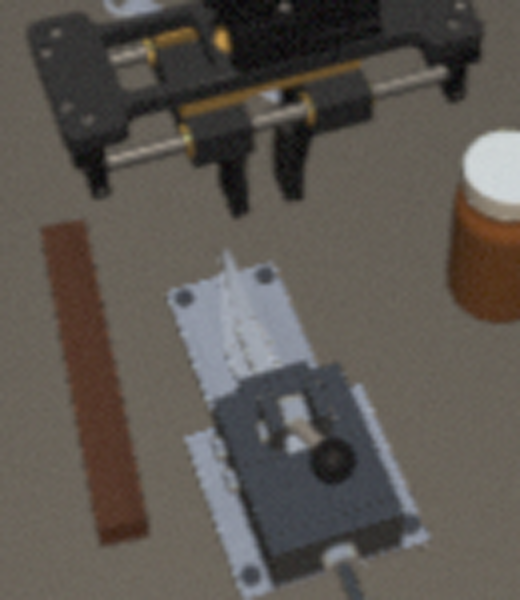

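```bash

python3 -m creep '[0.005,-0.11,0,0,0.006,-0.23,0,0,0.006,-0.35,0,0,0.006,-0.45,0,0,0.006,-0.506,0,0]' -1 | egrep 'pos|force|width'
python3 -m creep '[0,0,0.08,0,0,0,0.18,0,0,0,0.24,0,0,0,0.24,0,0,0,0.24,0]' -1 | egrep 'pos|force|width'
python3 -c "
from h import *
plan(j2w(115,0.5,52),-2.3175)
s=snap('scene');crop(s,200,200,130,150,4,'pics/p2.png')"
```

```text
tool_pos: [648.8, -226.5, 120.9]
force: [0.8, 0.7, 0.3]
gripper_width: 0.6
tool_pos: [646.4, -224.4, 49.2]
force: [1.0, -0.2, 0.2]
gripper_width: 0.3
clock 30.12 pos [ 646.4 -224.4   49.2] jig [125.7  -2.8  49.2] yaw -2.319 F [ 1.  -0.2  0.2] w 0.3 j6 0.92
shift frac [-0.0108  0.0357 -0.0092] turn -0.002336997109079567
```

View pics/p2.png

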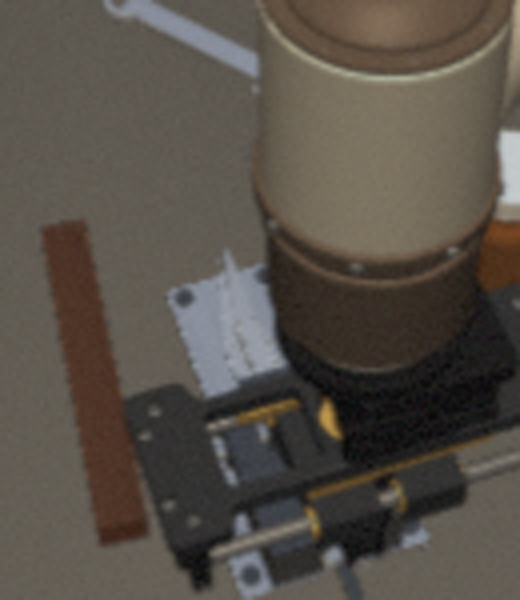

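```bash

python3 -m creep '[-0.006,0.05,0,0,-0.006,0.1,-0.01,0,-0.006,0.14,-0.02,0,-0.006,0.18,-0.04,0,-0.006,0.22,-0.045,0]' | egrep 'pos|force'
python3 -m creep '[0,0.025,0,0,0,0.05,0,0,0,0.06,0,0,0,0.06,0,0]' | egrep 'pos|force'
python3 -c "
from h import *
plan(j2w(20,0.5,61),-2.3175)
s=snap('scene');crop(s,200,200,130,150,4,'pics/p3.png');s=snap('top');crop(s,290,120,130,120,5,'pics/p4.png')"
```

```text
tool_pos: [609.7, -182.5, 75.0]
force: [2.3, -3.7, 3.4]
tool_pos: [587.3, -165.2, 65.4]
force: [0.4, -0.7, 0.6]
clock 30.92 pos [ 587.3 -165.2   65.4] jig [42.1  0.5 65.4] yaw -2.319 F [ 0.4 -0.7  0.6] w 0.7 j6 0.83
shift frac [0.0002 0.0738 0.0148] turn -0.0015158142912673894
```

View pics/p3.png

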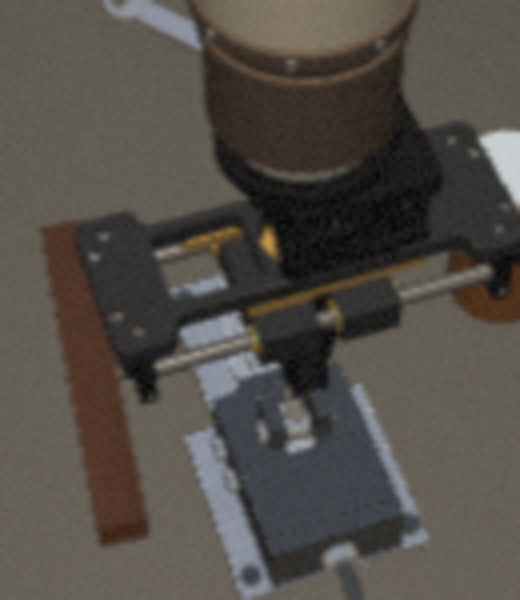

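View pics/p4.png

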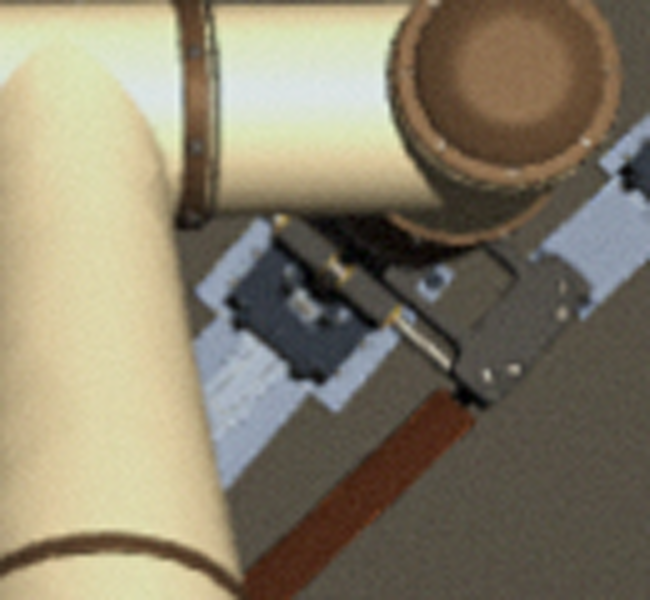

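```bash

python3 -m creep '[0,0.025,0,0,0,0.05,0.005,0,0,0.065,0.01,0,0,0.065,0.01,0]' | egrep 'pos|force'
python3 -m creep '[0,0.005,0,0,0,0.01,0,0,0,0.015,0,0,0,0.015,0,0]' | egrep 'pos|force'
python3 -m creep '[0,0.005,0,0,0,0.01,0,0,0,0.015,0,0,0,0.015,0,0]' | egrep 'pos|force'
python3 -c "
from h import *
plan(j2w(20,0.5,61),-2.3175)"
```

```text
tool_pos: [571.8, -151.6, 61.1]
force: [1.0, 0.9, 0.6]
tool_pos: [569.8, -149.5, 61.6]
force: [2.2, -1.9, -2.5]
tool_pos: [566.8, -146.6, 61.8]
force: [4.6, -2.6, -3.8]
clock 32.02 pos [ 566.8 -146.6   61.8] jig [14.4  0.3 61.8] yaw -2.319 F [ 4.6 -2.6 -3.8] w 0.2 j6 0.80
shift frac [-0.0007 -0.0186  0.0028] turn -0.0023035481384961073
```

```bash

python3 -m creep '[0,0.004,0,0,0,0.008,0,0,0,0.01,0,0,0,0.01,0,0]' | egrep 'pos|force'
python3 -m creep '[0,0.004,0,0,0,0.008,0,0,0,0.01,0,0,0,0.01,0,0]' | egrep 'pos|force'

```

```text
tool_pos: [565.0, -144.8, 61.9]
force: [4.8, -3.7, -5.2]
tool_pos: [563.3, -143.0, 61.9]
force: [5.3, -5.3, -6.5]
```

```bash

python3 -m creep '[0,0.004,0,0,0,0.008,0,0,0,0.01,0,0,0,0.01,0,0]' | egrep 'pos|force'
python3 -m creep '[0,0.004,0,0,0,0.006,0,0,0,0.006,0,0,0,0.006,0,0]' | egrep 'pos|force'

```

```text
tool_pos: [561.6, -141.3, 61.9]
force: [6.2, -6.1, -6.8]
tool_pos: [560.5, -140.1, 62.0]
force: [6.7, -7.3, -5.9]
```

```bash

python3 -m creep '[0,-0.03,0,0,0,-0.07,0,0,0,-0.1,0,0,0,-0.1,-0.1,0,0,-0.1,-0.22,0]' | egrep 'pos|force'
python3 -m creep '[0,-0.1,-0.1,0,0,-0.22,-0.2,0,0,-0.3,-0.2,0,0,-0.4,-0.2,0,0,-0.45,-0.2,0]' | egrep 'pos|force'
python3 -c "
from h import *
plan(j2w(20,0.5,61),-2.3175)
s=snap('scene','pics/z1.png');crop(s,200,210,130,150,4,'pics/p5.png');s=snap('top','pics/z2.png');crop(s,290,120,130,120,5,'pics/p6.png')"
```

```text
tool_pos: [577.4, -159.6, 125.1]
force: [1.2, -0.3, -0.5]
tool_pos: [680.4, -253.3, 187.9]
force: [0.4, 0.5, -1.1]
clock 34.18 pos [ 680.4 -253.3  187.9] jig [170.3  -0.8 187.9] yaw -2.321 F [ 0.4  0.5 -1.1] w 0.5 j6 0.96
shift frac [-0.0028  0.5009  0.4234] turn -0.004211972947558946
```

View pics/p5.png

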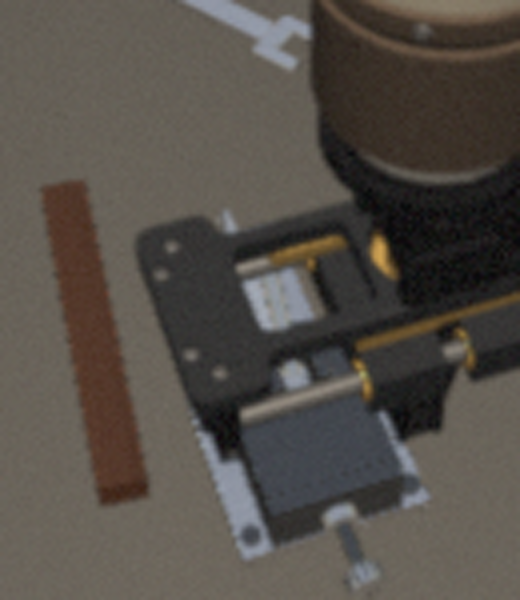

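View pics/z2.png

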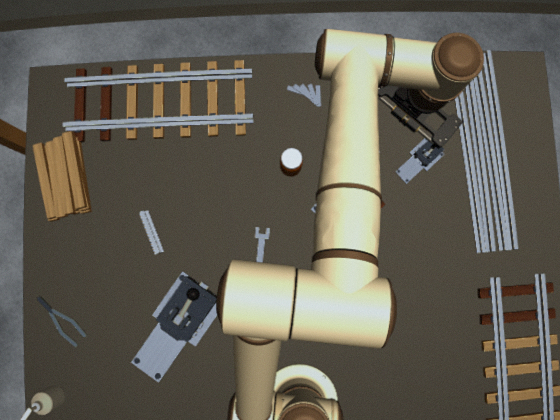

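```bash

python3 -m creep '[0.05,0,-0.1,0,0.15,0,-0.15,0,0.25,0,-0.2,0,0.36,0,-0.2,0,0.48,0,-0.2,0]' | egrep 'pos|force'
python3 -m creep '[0,0,0,0,0,0,0,0]' | egrep 'pos|force'
python3 -c "
from h import *
s=snap('scene','pics/z3.png');crop(s,200,210,130,150,4,'pics/p7.png');s=snap('top','pics/z4.png');crop(s,290,120,130,120,5,'pics/p8.png')"
```

```text
tool_pos: [580.3, -356.3, 249.4]
force: [0.4, -1.2, -0.0]
tool_pos: [579.2, -357.3, 248.5]
force: [0.9, 0.6, 0.3]
```

View pics/p7.png

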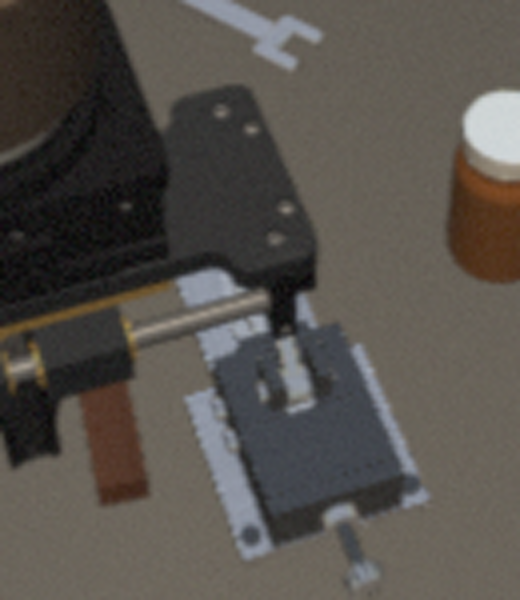

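View pics/p8.png

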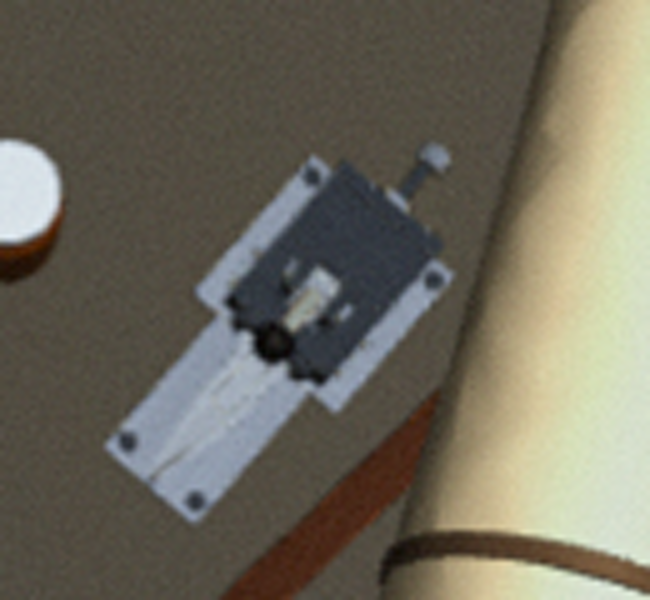

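```bash
python3 - <<'E'
from h import *
import h
h.JIG=np.array([554.26,-138.05,-.7471])
s=snap('top')
for nm,u in (("now",(344.4,188.4)),("start",(347,185.4))):
  for L in (1.35,1.43,1.5,1.55,1.6,1.65,1.7):
    a=L-.875;z=46.3+70*np.cos(a);print(nm,L,"ball x seen",h.w2j(unp(s,u,z))[:2].round(1),"expected",round(30-70*np.sin(a),1))
print(h.w2j(unp(s,(320,216),20)))
print(ctrl.get_obs()["clock"])
E
```

```text
now 1.35 ball x seen [-17.8   0.9] expected -2.0
now 1.43 ball x seen [-17.3   0.9] expected -6.9
now 1.5 ball x seen [-16.7   0.9] expected -11.0
now 1.55 ball x seen [-16.3   0.9] expected -13.7
now 1.6 ball x seen [-15.8   0.9] expected -16.4
now 1.65 ball x seen [-15.4   0.9] expected -19.0
now 1.7 ball x seen [-14.9   0.9] expected -21.4
start 1.35 ball x seen [-7.9  0.9] expected -2.0
start 1.43 ball x seen [-7.3  0.9] expected -6.9
start 1.5 ball x seen [-6.7  0.9] expected -11.0
start 1.55 ball x seen [-6.3  0.9] expected -13.7
start 1.6 ball x seen [-5.8  0.9] expected -16.4
start 1.65 ball x seen [-5.3  0.9] expected -19.0
start 1.7 ball x seen [-4.8  0.9] expected -21.4
[-98.18515919   1.9848572   20.        ]
35.0167
```

```bash
python3 -c "
from station import ctrl
print(ctrl.job_done())"
```

```text
the job is handed in; nothing more can be done
None
```

The blade is in the jig, heel against the hidden stop and the cam clamped down on it. I handed the job in at about 35 s of the 72 s. The hand-in gives no verdict.

- **Choosing the jig:** there were three. I took the middle one, whose ledge measured about 62 mm wide; the other two measured about 91 and 43 mm.
- **Lever open:** I swung the lever back until it came up hard against its end.
- **Blade in:** I gripped the blade by its head and slid it in heel first. I felt the stop as a sharp rise to about 10 N, well under the 40 N limit. By my calculation the heel was then about 62–64 mm inside the mouth. The stop's knurled head, seen in the pictures, puts the stop at about 63 mm.
- **Lever clamped:** I pushed the ball towards the mouth until it took about 10 N, then backed off and moved the arm clear.

**Last checks:**
- **Lever:** at about 1.59 rad in the top picture.
- **Blade:** its tip is about 98 mm in front of the mouth, so the heel reads about 62 mm in, within 1–2 mm of the stop. I did not look again at the heel itself once the clamp was on.
- **Bystanders:** the jar and check rail look unmoved in the last pictures. The spanner and sleeper were partly hidden by the arm there, but nothing touched them that I saw or felt.

**What disagreed:**
- **Tool height:** the reported tool height was about 36 mm lower than the real fingertips. I found this by touching the ledge and corrected for it afterwards.
- **Cameras:** the two cameras placed the jig about 5 mm apart, so I relied on contact and on positions relative to the jig.
- **Cam force:** I could not measure the cam's force on the rail, only the push on the ball.

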